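Fit a loose lever to a valve spindle and open the valve

ROBOT

A 6-joint arm with a two-finger parallel gripper is mounted at the origin on a cart in front of the work surface, level with it; the furniture and walls round the work are solid. World frame = base frame: x ahead of the robot, y to its left, z up, the work surface at z = 0. Lengths are in m, angles in rad, forces in N, time in s.
With the tool pointing down it reaches from about 0.375 to 0.975 m from the base axis. Payload 3.8 kg.
Tool frame: the origin (TCP) lies on the mounting face of the last link; the fingertips stand 173 mm ahead of it and the grasp point (between the pads) lies 155 mm ahead of it; z points along the fingers, y is the direction in which the jaws open and shut (so a half turn about z gives the same grasp; the last joint's range is limited). The gripper opens to 85 mm and grips with 20 to 120 N. Pads are 22 mm wide; open, the fingers measure 114 mm over their backs; the gripper's body (76 mm by 85 mm) begins 54 mm behind the grasp point. The pads swing forward as they close: fully open they stand 13 mm farther back than shut.
Start: joints at [-1.188, 0.264, 1.604, -0, 1.274, -0.037], TCP at [0.275, -0.616, 0.405] pointing down, gripper open.
Joint ranges: [-2.63, 2.63], [-0.94, 2.18], [0.31, 2.57], [-1.31, 4.45], [0, 2.66], [-2.55, 2.55]. Speed limits (rad/s): [2.57, 2.57, 3.14, 3.14, 3.14, 3.14].

INTERFACE

Orientations are given as a rotation vector (axis times angle).
In Python, from workcell import bot gives the robot as it stands.
- The arm moves only by the shell command python3 -m jog 'ROWS' [FORCE]. ROWS is JSON, a list that holds one entry, the list of rows, each a list of 7 numbers: the closure, from 0 (fully open) to 1 (shut), then the shift along the tool's x, y, z in cm, then the turn, a rotation vector about the tool's x, y, z in rad. A call has 1 to 12 rows; each row is the pose to reach, as a shift and turn from the pose commanded when the call began, along the tool's axes at that moment; what a row does not reach only later rows make up. A row lasts 1/8 s, in which the tool goes at most 62.5 mm and 10.7 degrees, less where a joint would pass 70% of its speed; a pose out of reach is approached as far as the arm can. A call with a gripper value outside its range is refused whole. The fingers move at their own pace and stop on an object; FORCE is the grip in N (left out, the last holds). Time passes only in rows, so rows that repeat a pose let the fingers close. It gives the time, the measured TCP pose, the force and the opening at its end, in the units of the state.
- bot.read_state(): the state, without advancing time (a new reading comes with each control period).
- bot.read_camera(name): name is "scene" or "top" or "wrist"; returns the picture (400x640x3 uint8, red, green, blue); there is no depth.
- bot.camera_model(name): a dict with "intrinsics" (3x3 intrinsics, pixels), "k1" (the pictures are not rectified: a ray, as slopes to the right and down, at radius r is drawn at 1 + k1 r^2 times it, then the intrinsics apply), "rvec" (rotation vector, rad) and "tvec" (3), from world to camera coordinates, as OpenCV has them. Camera axes: x right, y down, z forward; pixel columns grow to the right and rows downward; lengths in m; the calibration is good to about 2 mm. A picture is of the moment at which its call begins: read the wrist's pose just before it. camera_model takes no time and is no camera call; for the wrist camera it gives the pose at the moment of the call.
- bot.finish_job(): hands the job in, once; it reports no verdict.
The state is a dict: "time": time; "q": joint angles; "joint_vel": joint speeds; "joint_torque": joint torques, N m; "tool_pos": TCP position; "tcp_rot": TCP orientation; "wrist_force": force on the tool from outside, world axes, zero at the start; "torque": the same for the moment, N m; "width": opening from 0.0 (shut) to 1.0 (fully open).
Only numpy, scipy, OpenCV 4.12 (cv2) and the standard library are available. Lean on these libraries where they do the work, as an engineer would, in place of code of your own. Each camera call takes 0.05 s, during which the arm holds its last target.

TASK

Fit the loose blue lever to the valve and open the valve with it. Pinch the lever by the brass pins on its black grip, raise it clear, ease your hold so that it swings down and hangs plumb from your fingers, then take a firm hold again. Turn it to match the square spindle, slide it fully home, and then swing it to the left as far as it goes, leaving the lever fully home and released and everything else on the bench where it was.

Things in the scene. Friction and masses are not known exactly. Their poses are not given: they have to be found in the camera images.
- lever_grip (a point): Centre of the lever's grip, 13 mm above the bench as it lies: a black drum 26 mm across, 18 mm wide, with a 5.6 mm brass pin standing 3 mm out of each flat side (24 mm over the flat pin ends). x: along the lever from hub to grip (up when it hangs plumb by the grip); y: along the pins; z: along the hub's hole
- lever: The blue lever, about 180 g, mostly hub; origin under the hub, axes as lever_grip. Pinched across the pin ends with 40 N or more it stays level. Eased in steps from 14 N to 3.5 N over some 4 s it swings about the pins and hangs within 0.1 rad of plumb, slipping 1 mm at most; eased at once to 3 N it may slip 3 to 5 mm down. Held tilted sideways it sags back by about a tenth of the tilt. Bar 14 x 12 mm
- lever_hub (a point): Centre of the lever's steel hub, 140 mm from lever_grip along -x, same axes. Hub 42 x 42 mm, 26 mm thick along z, a 17.8 mm square hole right through along z (sides along x and y; widened to 30 mm for the first 5 mm from each face). Either face may go on first
- spindle_home (a point): Where the hub's centre lies when the lever is fully home (hub face on the brass gland 13 mm behind, +x). Level 14 mm square spindle, 100 mm above the bench, pointing at the robot along this point's -x; full section ends 21 mm, tapered nose 29 mm from here. y, z: along the square's sides, turning with it; at joint 0 z is up and y left
- valve: Grey valve body, fixed; origin on the bench under the spindle, 5 mm to the robot's side of spindle_home; x along the spindle away from the robot. Body 68 mm wide, top 134 mm over the bench, front face 25 mm along +x; base plate 130 mm wide, 12 mm high, from x 0 to 100 mm. Red mark above the spindle: shut; green mark at upper left: open
- spindle (a joint): Turn of the valve spindle, rad: 0 has the flats level and upright; grows as the top of a fitted lever swings left (+y), to a stop at 1.0 (open, green mark); lower stop -0.5. Starts between -0.3 and 0.3. Takes about 0.25 N m to turn and stays where it is left, also with the lever on; the lever has up to 0.3 rad of play on it
- filters: black filter carton, 90 x 60 x 26 mm; a bystander to be left alone; origin at the centre of its underside
- bulb: red rubber pipette bulb, 48 x 80 x 48 mm; a bystander to be left alone; origin at the centre of its underside
- marker: red and white marker pen, 135 mm long; a bystander to be left alone; origin at the centre of its underside
- timer: white bench timer, 52 x 66 x 24 mm; a bystander to be left alone; origin at the centre of its underside
- bottle_a: amber dropper bottle, 52 mm across, 132 mm high; a bystander to be left alone; origin at the centre of its underside
- bottle_w: white bottle with blue cap, 56 mm across, 102 mm high; a bystander to be left alone; origin at the centre of its underside
Mind the look-alikes: they are no part of the job. Leave any green look-alike of the lever alone.

How it is judged:
On the way, in this order (a step that is already met when the one before it is completed fails the run):
1. the lever hangs plumb from the fingers, hub down, clear of everything (angle between lever_grip's own x axis and vertical below 0.2 rad and contact force between the fingers and lever above 1 N and height (world z) of lever_hub above 0.04 m and distance between lever_hub and spindle_home above 0.03 m), for 0.3 s.
2. the lever is fully home on the spindle, valve not yet open (x of lever_hub in the frame of spindle_home between -0.006 and 0.006 m and distance between lever_hub and spindle_home below 0.009 m and angle between the z axis of lever_hub and the x axis of spindle_home, either way round below 0.3 rad and value of joint spindle below 0.7 rad), for 0.2 s.
3. the lever has swung the valve open (x of lever_hub in the frame of spindle_home between -0.006 and 0.006 m and distance between lever_hub and spindle_home below 0.009 m and angle between the z axis of lever_hub and the x axis of spindle_home, either way round below 0.3 rad and value of joint spindle above 0.9 rad), for 0.2 s.
At the end, for the whole second after the job is handed in: The lever sits on the spindle with its hub within 6 mm of fully home along the spindle, the valve is turned to more than 0.9 of its 1.0 rad stop, the lever is at rest and released (all of step 3 and linear speed of lever below 0.02 m/s and contact force between the fingers and lever below 0.1 N); the robot touches nothing.
It fails at once if a bystander was moved more than 30 mm (distance of any of filters, bulb, marker, timer, bottle_a, bottle_w from where it was at the start of the episode above 0.03 m).
It also fails if it takes over 72 s, if anything falls off the work surface, if the arm or the gripper's body presses on something with over 40 N, if the wrist force passes 120 N, or if a joint passes its speed limit or range.

## Working session

There is one attempt and no reset: what is moved stays moved. The work goes in short steps, Python scripts to look and compute and a shell command to move; the robot and the scene stay as the last step left them, time stands still between calls to the robot, and variables do not carry over. Pictures are saved under pics/ and viewed, and the job is handed in when it is done.

```bash
ls; mkdir -p pics; cat > h.py <<'E'
import numpy as np, cv2
from workcell import bot
from scipy.spatial.transform import Rotation as R
def snap(n,f):
    m=bot.camera_model(n); im=bot.read_camera(n)
    cv2.imwrite('pics/'+f+'.png',im[:,:,::-1]); 
    import pickle; pickle.dump(m,open('pics/'+f+'.pkl','wb')); return im,m
def load(f):
    import pickle; return cv2.imread('pics/'+f+'.png'),pickle.load(open('pics/'+f+'.pkl','rb'))
def crop(f,x0,y0,x1,y1,s,out):
    im,_=load(f); cv2.imwrite('pics/'+out+'.png',cv2.resize(im[y0:y1,x0:x1],None,fx=s,fy=s,interpolation=cv2.INTER_CUBIC))
def ray(m,u,v):
    K=np.array(m['intrinsics']);k=m['k1']
    d=np.array([(u-K[0,2])/K[0,0],(v-K[1,2])/K[1,1]]);p=d.copy()
    for _ in range(30): p=d/(1+k*(p@p))
    Rm=cv2.Rodrigues(np.array(m['rvec'],float))[0];t=np.array(m['tvec']).ravel()
    o=-Rm.T@t; w=Rm.T@np.array([p[0],p[1],1]); return o,w/np.linalg.norm(w)
def atz(m,u,v,z):
    o,w=ray(m,u,v); return o+w*(z-o[2])/w[2]
def tri(L):
    A=np.zeros((3,3));b=np.zeros(3)
    for m,u,v in L:
        o,w=ray(m,u,v);P=np.eye(3)-np.outer(w,w);A+=P;b+=P@o
    x=np.linalg.solve(A,b); return x,[np.linalg.norm((np.eye(3)-np.outer(ray(*l)[1],ray(*l)[1]))@(x-ray(*l)[0])) for l in L]
def proj(m,X):
    K=np.array(m['intrinsics']);Rm=cv2.Rodrigues(np.array(m['rvec'],float))[0];c=Rm@np.array(X,float)+np.array(m['tvec']).ravel()
    p=c[:2]/c[2];p=p*(1+m['k1']*(p@p));return np.array([K[0,0]*p[0]+K[0,2],K[1,1]*p[1]+K[1,2]])
def totool(tgt_tcp,tgt_R=None):
    s=bot.read_state();R0=R.from_rotvec(s['tcp_rot'])
    d=R0.inv().apply(np.array(tgt_tcp)-s['tool_pos'])*100
    r=(R0.inv()*tgt_R).as_rotvec() if tgt_R is not None else np.zeros(3)
    return d,r
E
python3 - <<'E'
from h import *
for n in ['scene','top','wrist']:
    im,m=snap(n,n+'0');print(n,m)
print(bot.read_state())
E
```

```text
pics
scene {'intrinsics': array([[503.38348013,   0.        , 317.0196426 ],
       [  0.        , 503.38348013, 193.08773249],
       [  0.        ,   0.        ,   1.        ]]), 'k1': -0.08194922107539093, 'rvec': array([ 0.98737744, -2.45673551,  1.08925786]), 'tvec': array([0.44619729, 0.35651257, 1.42236437])}
top {'intrinsics': array([[513.77897124,   0.        , 318.86137695],
       [  0.        , 513.77897124, 197.24885742],
       [  0.        ,   0.        ,   1.        ]]), 'k1': 0.03909544649169673, 'rvec': array([ 1.56739903, -2.53732429,  0.35310966]), 'tvec': array([0.31024158, 0.53917853, 1.89400898])}
wrist {'intrinsics': array([[280.57401294,   0.        , 319.79159288],
       [  0.        , 280.57401294, 201.77541003],
       [  0.        ,   0.        ,   1.        ]]), 'k1': -0.030011235297359558, 'rvec': array([-2.43975814,  1.58539913,  0.21683892]), 'tvec': array([-0.67424032, -0.03267457,  0.37793514])}
{'time': 0.15, 'q': array([-1.18790776e+00,  2.64606254e-01,  1.60506334e+00,  6.39674811e-06,
        1.27370134e+00, -3.69079573e-02]), 'joint_vel': array([-0.00219723, -0.0003525 , -0.0058148 ,  0.00085296,  0.00104996,
       -0.00053778]), 'joint_torque': array([ 6.37233370e-05, -5.15904164e+01, -3.67960453e+01, -7.85937254e-05,
        8.03394068e-03,  1.27135490e-05]), 'tool_pos': array([ 0.27501012, -0.61615233,  0.40362849]), 'tcp_rot': array([-3.07092760e+00, -6.54215379e-01,  4.71086525e-04]), 'wrist_force': array([-0.54620694,  0.71715558, -0.28370778]), 'torque': array([ 0.00539825,  0.05046099, -0.02442191]), 'width': 0.9986405655400067}
```

View pics/scene0.png

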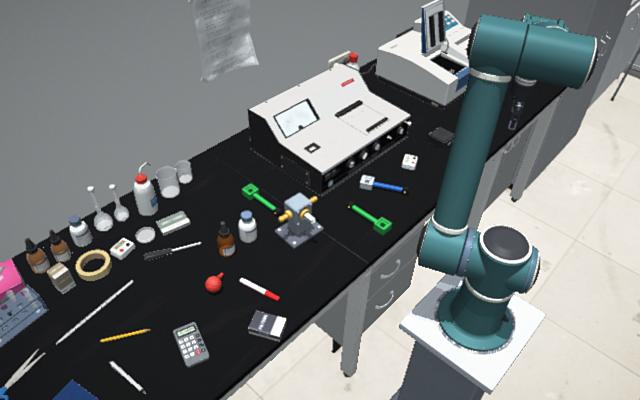

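View pics/top0.png

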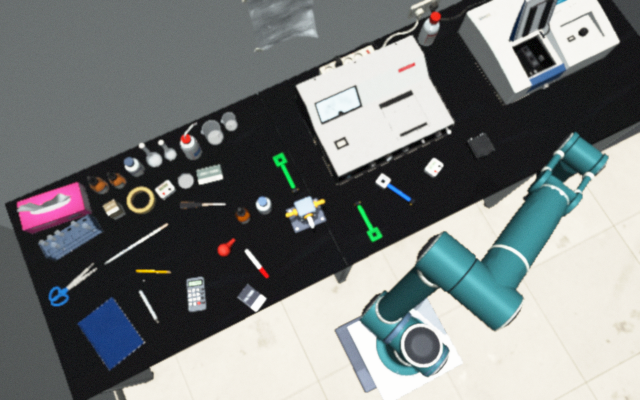

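View pics/wrist0.png

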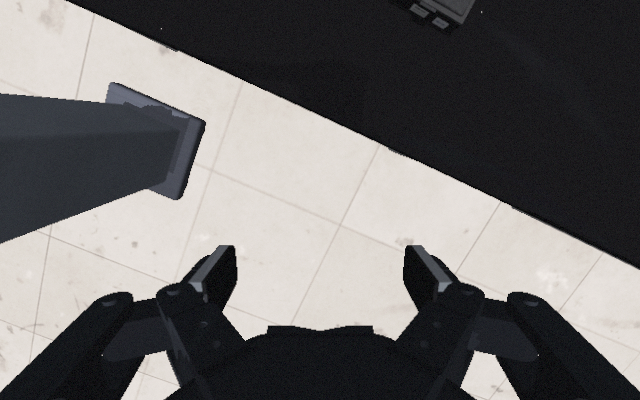

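The blue lever shows in top at hub (383,181) and grip (410,201), and in scene at hub (366,183) and grip (405,189). The valve is at top (306,214). I'll enlarge these.

```bash
python3 - <<'E'
from h import *
crop('scene0',340,160,430,210,8,'c1');crop('top0',360,160,440,220,8,'c2');crop('scene0',260,180,340,250,8,'c3');crop('top0',270,180,345,245,8,'c4')
E
```

```text
(no output)
```

View pics/c1.png

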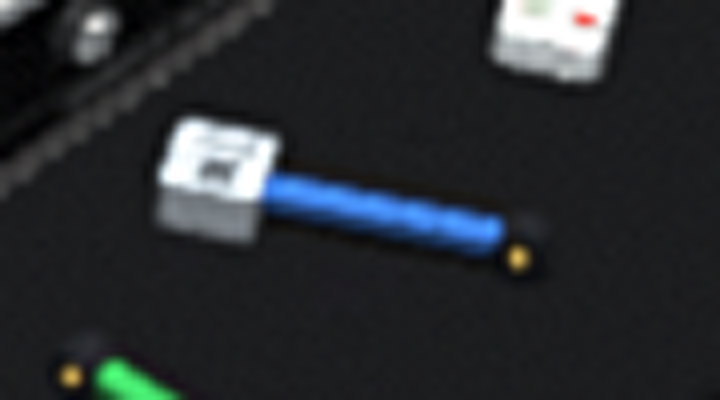

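View pics/c2.png

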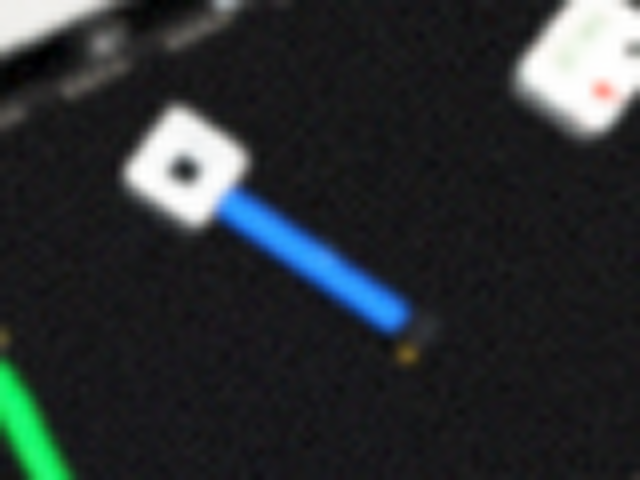

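View pics/c3.png

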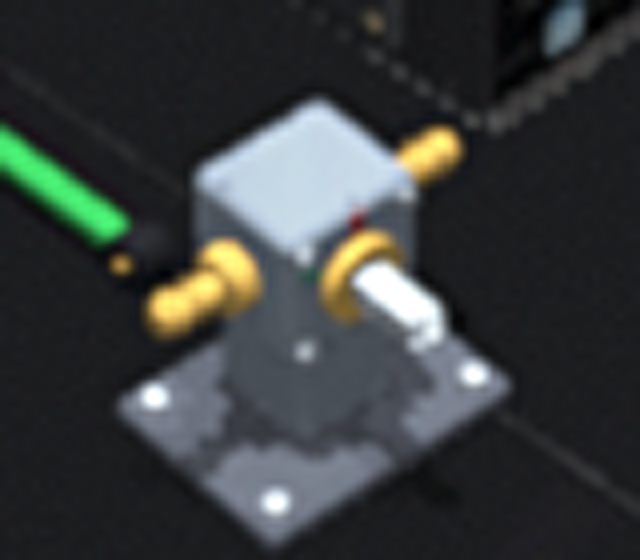

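View pics/c4.png

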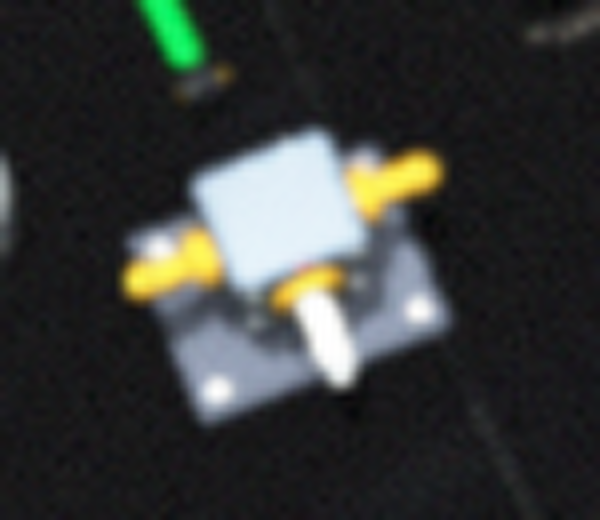

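```bash
python3 - <<'E'
from h import *
ms=load('scene0')[1];mt=load('top0')[1]
f=lambda x,y,x0,y0:((x+.5)/8-.5+x0,(y+.5)/8-.5+y0)
S=lambda x,y,a=340,b=160:(ms,*f(x,y,a,b));T=lambda x,y,a=360,b=160:(mt,*f(x,y,a,b))
S3=lambda x,y:S(x,y,260,180);T4=lambda x,y:T(x,y,270,180)
h,e=tri([S(218,167),T(184,168)]);print('hubtop',h,e)
p,e=tri([S(518,258),T(407,354)]);print('pin',p,e)
print('grip from top view z.026', atz(*T(425,328),.026))
d=h-p;print(np.linalg.norm(d[:2]))
for n,a,b in [('tip',(430,332),(343,380)),('top back',(318,97),(318,128)),('topleft',(195,180),(190,188)),('topright',(412,190),(365,250)),('topfront',(300,262),(242,295)),('base front L',(275,545),(208,422)),('base frontR',(510,385),(450,322)),('glandfront',(375,268),(315,300))]:
    print(n,*tri([S3(*a),T4(*b)]))
E
```

```text
hubtop [ 0.58178838 -0.22828465  0.02089776] [np.float64(0.000766652343560588), np.float64(0.00076665234356052)]
pin [ 0.45087965 -0.28171119  0.01423466] [np.float64(0.00020522768347509815), np.float64(0.00020522768347521118)]
grip from top view z.026 [ 0.45645701 -0.29275123  0.026     ]
0.14139126984348113
tip [0.52263807 0.11365877 0.10393836] [np.float64(0.0014149413453162397), np.float64(0.0014149413453161612)]
top back [0.62728831 0.07216661 0.13257877] [np.float64(0.0008050119804852337), np.float64(0.0008050119804853143)]
topleft [0.62883956 0.13798114 0.13054541] [np.float64(0.00029316757939034396), np.float64(0.00029316757939036446)]
topright [0.56781065 0.07854591 0.12543715] [np.float64(0.0002532630813824313), np.float64(0.0002532630813823479)]
topfront [0.57288359 0.13771544 0.12460862] [np.float64(0.0013690791399025132), np.float64(0.001369079139902495)]
base front L [0.55195009 0.17178201 0.00446741] [np.float64(5.517836542455864e-05), np.float64(5.5178365424484054e-05)]
base frontR [0.54313174 0.04413867 0.00702323] [np.float64(0.00016038165124639505), np.float64(0.0001603816512465037)]
glandfront [0.56010359 0.10784503 0.10875449] [np.float64(0.00027829927202580436), np.float64(0.00027829927202590275)]
```

```bash
python3 - <<'E'
from h import *
s=bot.read_state();Rt=R.from_rotvec(s['tcp_rot']);print(Rt.as_matrix().round(3))
m=bot.camera_model('wrist');Rm=cv2.Rodrigues(m['rvec'])[0];o=-Rm.T@m['tvec']
print('cam in tool',Rt.inv().apply(o-s['tool_pos']),(Rt.as_matrix().T@Rm.T).round(3))
# target: tool down, over grip, y along pins
hub=np.array([.5818,-.2283]);g=np.array([.4556,-.2916]);lx=(g-hub)/np.linalg.norm(g-hub);print('lever yaw',np.arctan2(lx[1],lx[0]),np.linalg.norm(g-hub))
for sg in(1,-1):
    x=np.r_[sg*lx,0];z=np.array([0,0,-1.]);y=np.cross(z,x)
    T=R.from_matrix(np.c_[x,y,z]); print(sg,totool([g[0],g[1],.40],T))
E
```

```text
[[ 0.913  0.408 -0.001]
 [ 0.408 -0.913  0.002]
 [ 0.    -0.002 -1.   ]]
cam in tool [0.06760187 0.00051092 0.03183178] [[-0.002 -0.964 -0.265]
 [ 1.    -0.002 -0.001]
 [ 0.    -0.265  0.964]]
lever yaw -2.676678019609725 0.14118544542551117
1 (array([ 29.71882112, -22.27619488,   0.40456244]), array([-1.73122887e-04,  2.74847409e-03,  3.09647146e+00]))
-1 (array([ 29.71882112, -22.27619488,   0.40456244]), array([-0.00177493, -0.0001118 , -0.04511998]))
```

```bash
python3 -m jog '[[[0,5,-3.7,0,0,0,-0.01],[0,10,-7.4,0,0,0,-0.02],[0,15,-11.1,0,0,0,-0.03],[0,20,-14.9,0,0,0,-0.04],[0,25,-18.6,0,0,0,-0.045],[0,28,-21,3,0,0,-0.045],[0,29.7,-22.3,6,0,0,-0.045],[0,29.7,-22.3,8,0,0,-0.045],[0,29.7,-22.3,8,0,0,-0.045]]]'
python3 - <<'E'
from h import *
snap('wrist','w1');print(bot.read_state()['tool_pos'],bot.read_state()['tcp_rot'])
E
```

```text
time: 1.27
tool_pos: [0.4547, -0.2907, 0.3224]
tcp_rot: [-3.053, -0.724, 0.005]
wrist_force: [0.2, 0.0, 0.2]
width: 0.995
[ 0.45517522 -0.29139712  0.32394862] [-3.05553289e+00 -7.23572162e-01  2.19328235e-03]
```

View pics/w1.png

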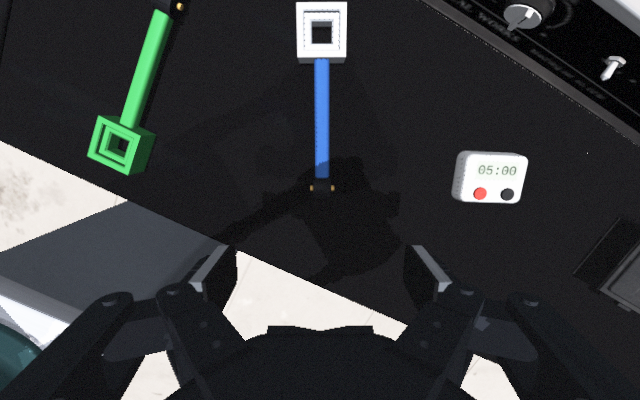

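The two pins are at (311,188) and (333,188), and the hub's hole is centred at about (322,31). The lever runs straight up the picture, aligned with the tool.

```bash
python3 - <<'E'
from h import *
crop('w1',290,160,355,205,10,'c5');crop('w1',280,0,365,70,8,'c6')
E
```

```text
(no output)
```

View pics/c5.png

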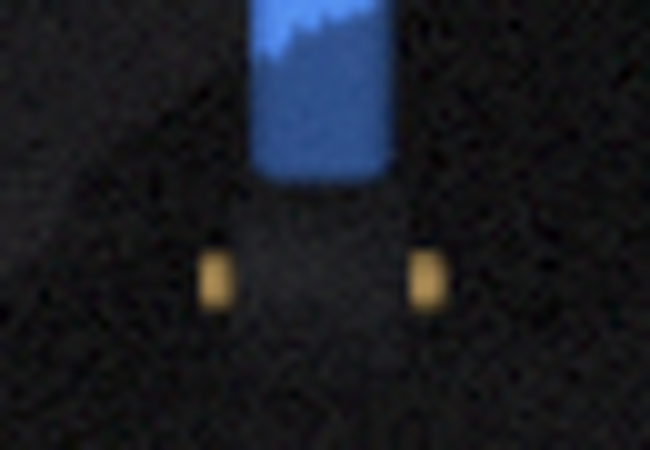

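View pics/c6.png

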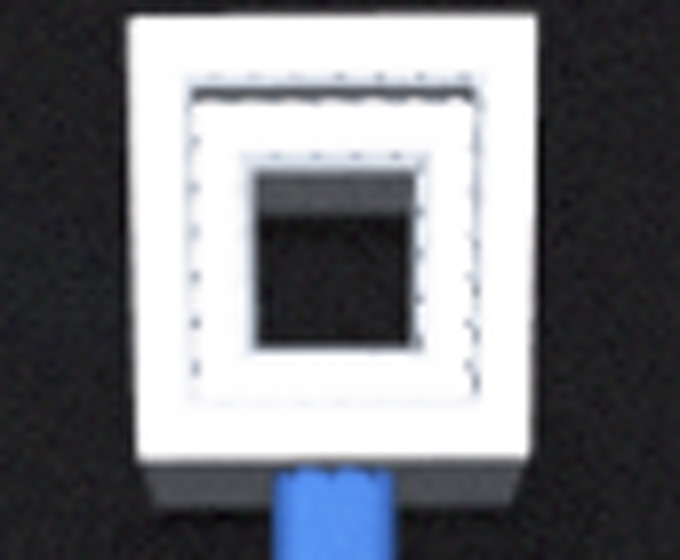

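```bash
python3 - <<'E'
from h import *
_,m=load('w1');ms=load('scene0')[1];mt=load('top0')[1]
f=lambda x,y,x0,y0,s:((x+.5)/s-.5+x0,(y+.5)/s-.5+y0)
L=f(215,280,290,160,10);Rr=f(428,280,290,160,10)
for q in (L,Rr): print(q,atz(m,*q,.0145))
g=atz(m,*f(321.5,280,290,160,10),.0145);print('grip',g)
h=atz(m,*f(333,240,280,0,8),.026)
hc=np.mean([atz(m,*f(*c,280,0,8),.026) for c in [(128,15),(538,15),(530,460),(138,460)]],0)
print('hub',hc,np.linalg.norm((g-hc)[:2]))
for q in (L,Rr): print(tri([(m,*q),(ms,*f(518,258,340,160,8)),(mt,*f(407,354,360,160,8))]))
print('edges',[np.linalg.norm(a) for a in [atz(m,*f(128,15,280,0,8),.026)-atz(m,*f(538,15,280,0,8),.026),atz(m,*f(128,15,280,0,8),.026)-atz(m,*f(138,460,280,0,8),.026)]])
lx=g-hc;lx[2]=0;lx/=np.linalg.norm(lx)
x=-lx;z=np.array([0,0,-1.]);y=np.cross(z,x);T=R.from_matrix(np.c_[x,y,z])
print(totool([g[0],g[1],.176],T), T.as_rotvec())
E
```

```text
(311.05, 187.55) [ 0.45541811 -0.27943647  0.0145    ]
(332.35, 187.55) [ 0.46503023 -0.29860228  0.0145    ]
grip [ 0.4602243  -0.28902104  0.0145    ]
hub [ 0.5843055 -0.2262221  0.026    ] 0.13906779374480094
(array([ 0.45248241, -0.28152214,  0.01253702]), [np.float64(0.0031112161188133376), np.float64(0.001553181330088126), np.float64(0.0017102970667660566)])
(array([ 0.45849249, -0.29559146, -0.00449586]), [np.float64(0.0064077433586915275), np.float64(0.003564886298189899), np.float64(0.009219738917618086)])
edges [np.float64(0.04239877505338848), np.float64(0.042589499143567806)]
(array([ 0.57265926,  0.04119447, 14.79424516]), array([-0.00183583,  0.0009981 , -0.00347719])) [3.05578258 0.7292443  0.        ]
```

```bash
python3 -m jog '[[[0,0.3,0,4,0,0,-0.003],[0,0.5,0,8,0,0,-0.003],[0,0.5,0,8,0,0,-0.003],[0,0.5,0,8,0,0,-0.003]]]'
python3 - <<'E'
from h import *
snap('wrist','w2');print(bot.read_state()['tool_pos'],bot.read_state()['tcp_rot'])
crop('w2',240,120,400,240,5,'c7')
E
```

```text
time: 1.82
tool_pos: [0.4606, -0.2904, 0.2467]
tcp_rot: [3.054, 0.727, 0.003]
wrist_force: [0.7, 0.0, 0.9]
width: 1.006
[ 0.46088082 -0.29050055  0.24719855] [3.05325119 0.72671734 0.0041992 ]
```

View pics/w2.png

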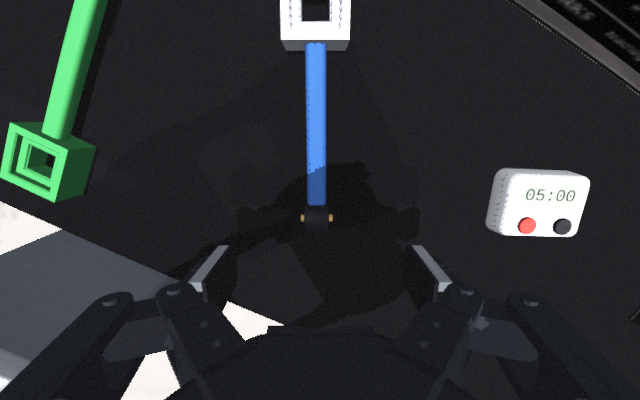

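View pics/c7.png

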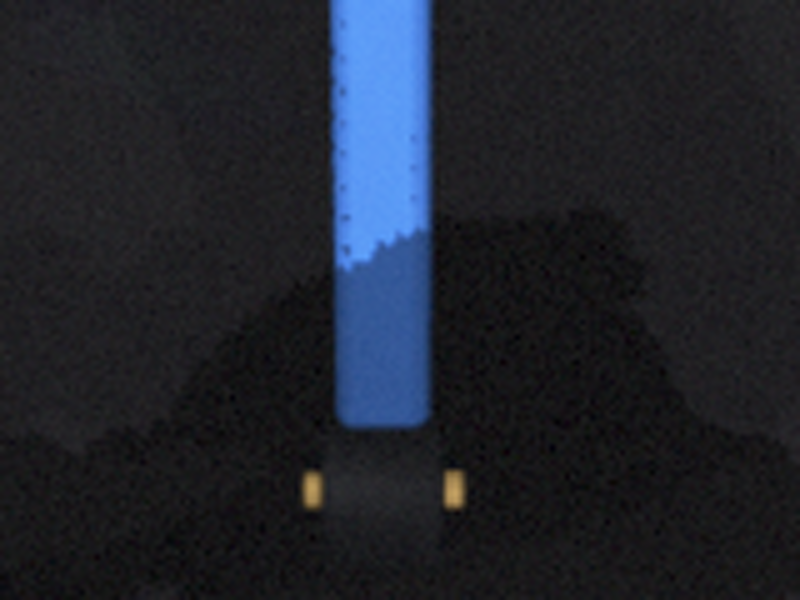

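The pins are now at (302.2,217.8) and (330.6,217.8).

```bash
python3 - <<'E'
from h import *
_,m=load('w2');_,m1=load('w1')
print(tri([(m,302.2,217.8),(m1,311.05,187.55)]),tri([(m,330.6,217.8),(m1,332.35,187.55)]))
a=atz(m,302.2,217.8,.0145);b=atz(m,330.6,217.8,.0145);g=(a+b)/2;print(a,b,np.linalg.norm(a-b))
yd=(b-a)/np.linalg.norm(b-a); z=np.array([0,0,-1.]); 
s=bot.read_state();y0=R.from_rotvec(s['tcp_rot']).as_matrix()[:,1]
yd*=np.sign(yd@y0);x=np.cross(yd,z);T=R.from_matrix(np.c_[x,yd,z])
print(g,totool([g[0],g[1],.176],T))
E
```

```text
(array([ 0.45560006, -0.27930443,  0.01541383]), [np.float64(7.178629372033264e-05), np.float64(7.178629372029617e-05)]) (array([ 0.46508976, -0.29841169,  0.01512308]), [np.float64(0.00011787318190622096), np.float64(0.00011787318190629912)])
[ 0.45528339 -0.27932036  0.0145    ] [ 0.46486114 -0.29842445  0.0145    ] 0.02137052595138465
[ 0.46007226 -0.2888724   0.0145    ] (array([-0.01234971, -0.20728619,  7.11914738]), array([ 0.0035798 , -0.00190268,  0.00260924]))
```

```bash
python3 -m jog '[[[0,0,-0.1,3,0,0,0.002],[0,0,-0.2,6,0,0,0.002],[0,0,-0.2,7,0,0,0.002],[0,0,-0.2,7,0,0,0.002],[1,0,-0.2,7,0,0,0.002],[1,0,-0.2,7,0,0,0.002],[1,0,-0.2,7,0,0,0.002],[1,0,-0.2,7,0,0,0.002],[1,0,-0.2,7,0,0,0.002],[1,0,-0.2,7,0,0,0.002]]]' 60
python3 - <<'E'
from h import *
snap('wrist','w3');s=bot.read_state();print(s['tool_pos'],s['wrist_force'],s['torque'],s['width'])
crop('w3',240,150,400,300,5,'c8')
E
```

```text
time: 3.12
tool_pos: [0.4593, -0.2878, 0.1754]
tcp_rot: [3.056, 0.725, 0.001]
wrist_force: [-1.4, 1.0, 5.9]
width: 0.221
[ 0.45923356 -0.28786029  0.1754227 ] [-2.0566289   0.88699311  5.43835371] [ 0.12760412  0.19660887 -0.02620178] 0.22092780776411183
```

View pics/w3.png

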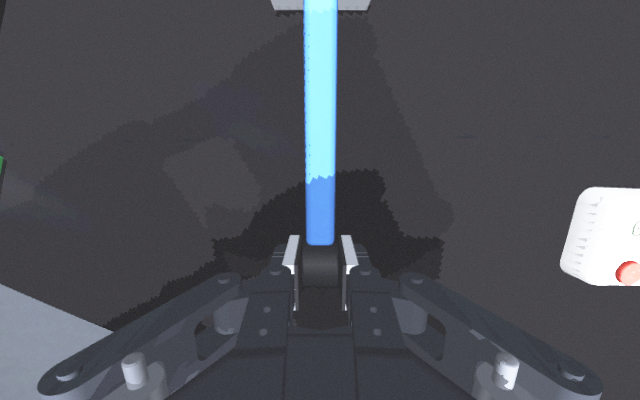

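View pics/c8.png

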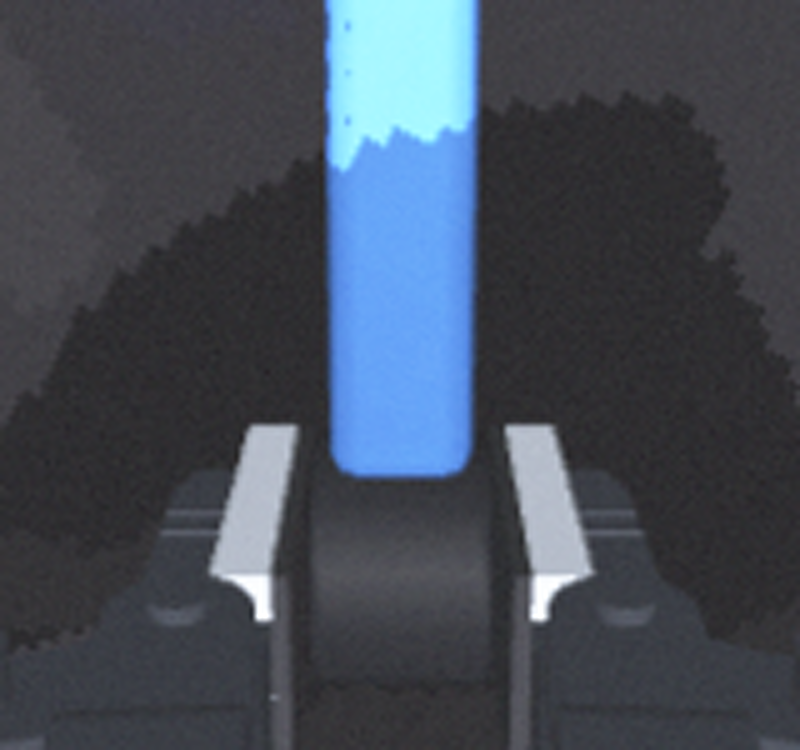

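The pads grip the pins, with an even gap to the drum on each side. I'll lift.

```bash
python3 -m jog '[[[1,0,0,-1,0,0,0],[1,0,0,-4,0,0,0],[1,0,0,-8,0,0,0],[1,0,0,-12.5,0,0,0],[1,0,0,-17,0,0,0],[1,0,0,-21,0,0,0],[1,0,0,-24,0,0,0],[1,0,0,-25,0,0,0],[1,0,0,-25,0,0,0],[1,0,0,-25,0,0,0]]]' 60
python3 - <<'E'
from h import *
snap('wrist','w4');s=bot.read_state();Rt=R.from_rotvec(s['tcp_rot']);print(s['tool_pos'],Rt.inv().apply(s['wrist_force']),Rt.inv().apply(s['torque']),s['width'])
E
```

```text
time: 4.42
tool_pos: [0.4584, -0.2873, 0.4225]
tcp_rot: [-3.054, -0.725, 0.004]
wrist_force: [-0.5, -0.8, -1.5]
width: 0.221
[ 0.45844653 -0.28733829  0.42236195] [-1.04618188  0.599803    2.48391935] [ 0.0241454  -0.23821055  0.02029781] 0.2168373824428942
```

View pics/w4.png

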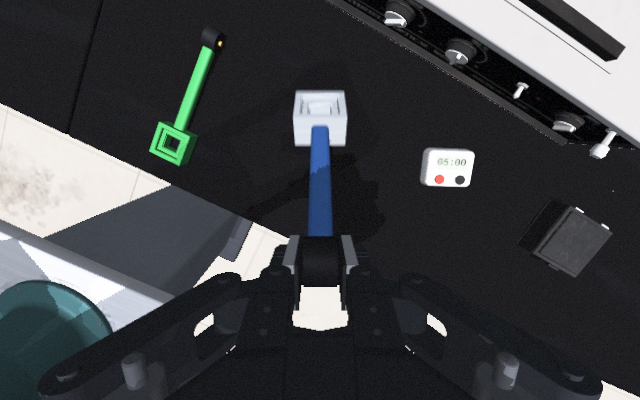

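The lever is held clear and has already drooped part-way, with the hub at (320,117). Now I'll ease the grip.

```bash
python3 -m jog '[[[1,0,0,0,0,0,0],[1,0,0,0,0,0,0],[1,0,0,0,0,0,0],[1,0,0,0,0,0,0]]]' 14
python3 - <<'E'
from h import *
s=bot.read_state();Rt=R.from_rotvec(s['tcp_rot']);print(s['time'],s['tool_pos'],Rt.inv().apply(s['wrist_force']),Rt.inv().apply(s['torque']),s['width'])
E
```

```text
time: 4.97
tool_pos: [0.4591, -0.2877, 0.4248]
tcp_rot: [3.057, 0.725, 0.0]
wrist_force: [0.1, -0.2, -1.9]
width: 0.222
4.975 [ 0.45907926 -0.28768375  0.42476441] [0.05060308 0.21592793 1.8896438 ] [-0.00947029 -0.12812986  0.02754287] 0.22200859935595832
```

```bash
Z='[[[1,0,0,0,0,0,0],[1,0,0,0,0,0,0],[1,0,0,0,0,0,0],[1,0,0,0,0,0,0],[1,0,0,0,0,0,0]]]'
st(){ python3 - <<'E'
from h import *
s=bot.read_state();Rt=R.from_rotvec(s['tcp_rot']);print(s['time'],Rt.inv().apply(s['wrist_force']).round(2),Rt.inv().apply(s['torque']).round(3),s['width'])
E
}
python3 -m jog '[[[1,0,0,0,0,0,0],[1,0,0,0,0,0,0],[1,0,0,0,0,0,0],[1,0,0,0,0,0,0],[1,0,0,0,0,0,0]]]' 11 >/dev/null;st
python3 -m jog '[[[1,0,0,0,0,0,0],[1,0,0,0,0,0,0],[1,0,0,0,0,0,0],[1,0,0,0,0,0,0],[1,0,0,0,0,0,0]]]' 8.5 >/dev/null;st
python3 -m jog '[[[1,0,0,0,0,0,0],[1,0,0,0,0,0,0],[1,0,0,0,0,0,0],[1,0,0,0,0,0,0],[1,0,0,0,0,0,0]]]' 6.5 >/dev/null;st
python3 - <<'E'
from h import *
snap('wrist','w5')
E
```

```text
5.6 [0.9  0.47 2.05] [-0.011 -0.087  0.011] 0.22133100314250978
6.225 [-0.04  0.31  1.04] [-0.005 -0.114  0.003] 0.2199183561120451
6.85 [-0.53 -0.43  2.54] [-0.062 -0.126 -0.001] 0.22345127181646524
```

View pics/w5.png

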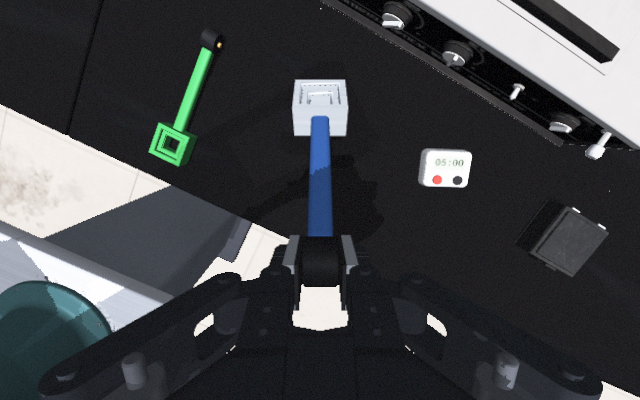

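```bash
python3 - <<'E'
from h import *
_,m=load('w5');s=bot.read_state();Rt=R.from_rotvec(s['tcp_rot'])
for a in range(0,91,10):
    c=np.cos(np.radians(a));q=np.sin(np.radians(a))
    P=lambda al,n:s['tool_pos']+Rt.apply([al*c-n*q,0,.163+al*q+n*c])
    print(a,proj(m,P(0,0)).round(),proj(m,P(.14,-.013)).round(),proj(m,P(.119,-.013)).round(),proj(m,P(.161,-.013)).round())
E
```

```text
0 [319. 261.] [318. -88.] [318. -20.] [ 318. -159.]
10 [319. 261.] [318. -48.] [318.   2.] [318. -97.]
20 [319. 261.] [319. -11.] [319.  26.] [319. -47.]
30 [319. 261.] [319.  22.] [319.  50.] [319.  -4.]
40 [319. 261.] [319.  53.] [319.  74.] [319.  33.]
50 [319. 261.] [319.  81.] [319.  98.] [319.  66.]
60 [319. 261.] [319. 108.] [319. 121.] [319.  97.]
70 [319. 261.] [319. 133.] [319. 143.] [319. 125.]
80 [319. 261.] [319. 158.] [319. 165.] [319. 152.]
90 [319. 261.] [319. 182.] [319. 187.] [319. 178.]
```

```bash

st(){ python3 - <<'E'
from h import *
s=bot.read_state();Rt=R.from_rotvec(s['tcp_rot']);print(s['time'],Rt.inv().apply(s['wrist_force']).round(2),Rt.inv().apply(s['torque']).round(3),s['width'])
E
}
python3 -m jog '[[[1,0,0,0,0,0,0],[1,0,0,0,0,0,0],[1,0,0,0,0,0,0],[1,0,0,0,0,0,0],[1,0,0,0,0,0,0]]]' 5 >/dev/null;st
python3 -m jog '[[[1,0,0,0,0,0,0],[1,0,0,0,0,0,0],[1,0,0,0,0,0,0],[1,0,0,0,0,0,0],[1,0,0,0,0,0,0]]]' 4.2 >/dev/null;st
python3 -m jog '[[[1,0,0,0,0,0,0],[1,0,0,0,0,0,0],[1,0,0,0,0,0,0],[1,0,0,0,0,0,0],[1,0,0,0,0,0,0]]]' 3.5 >/dev/null;st
python3 - <<'E'
from h import *
snap('wrist','w6')
E
```

```text
7.525 [-0.56 -0.07  1.5 ] [-0.008 -0.118  0.023] 0.21792819753727297
8.15 [ 0.08 -0.33  1.64] [-0.034 -0.148  0.052] 0.21686650927784665
8.775 [-0.5  -0.86  2.25] [-0.035 -0.125  0.013] 0.21927126425983826
```

View pics/w6.png

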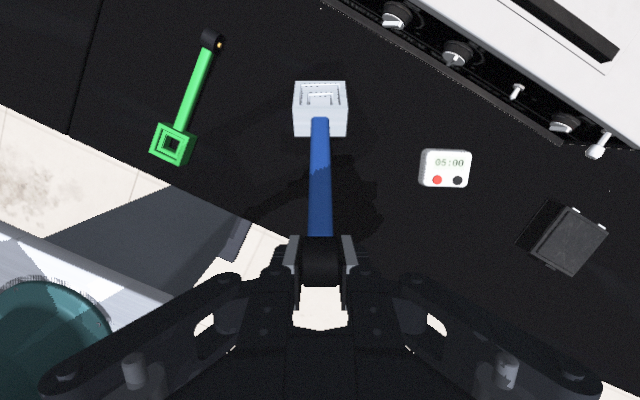

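The FORCE values below 20 were accepted but the lever hasn't moved: the hub is still at (320,108). I'll try easing through the closure command instead.

```bash
cat > st.py <<'E'
from h import *
import sys
s=bot.read_state();Rt=R.from_rotvec(s['tcp_rot']);print(s['time'],Rt.inv().apply(s['wrist_force']).round(2),Rt.inv().apply(s['torque']).round(3),s['width'])
im=bot.read_camera('wrist')[:,:,::-1][60:270,270:370]
# bright hub rows
g=im.astype(int).min(2)[:,35:65]; r=np.where(g.mean(1)>110)[0]; print('hub rows',r.min()+60 if len(r) else None, r[r<120].max()+60 if len(r) else None)
E
python3 -m jog '[[[0.95,0,0,0,0,0,0],[0.95,0,0,0,0,0,0],[0.95,0,0,0,0,0,0]]]' 14 >/dev/null;python3 st.py
python3 -m jog '[[[0.88,0,0,0,0,0,0],[0.88,0,0,0,0,0,0],[0.88,0,0,0,0,0,0]]]' 14 >/dev/null;python3 st.py
python3 -m jog '[[[0.84,0,0,0,0,0,0],[0.84,0,0,0,0,0,0],[0.84,0,0,0,0,0,0]]]' 14 >/dev/null;python3 st.py
```

```text
9.2 [ 0.21 -0.1   2.37] [-0.017 -0.092  0.047] 0.2172103934008761
hub rows 81 135
9.625 [ 0.01 -0.56  3.38] [ 0.011 -0.111  0.027] 0.21877681646985025
hub rows 81 135
10.05 [-0.09 -0.11  2.99] [ 0.013 -0.103  0.007] 0.21863374020916856
hub rows 81 135
```

```bash

python3 -m jog '[[[0.82,0,0,0,0,0,0],[0.82,0,0,0,0,0,0],[0.82,0,0,0,0,0,0]]]' 14 >/dev/null;python3 st.py
python3 -m jog '[[[0.81,0,0,0,0,0,0],[0.81,0,0,0,0,0,0],[0.81,0,0,0,0,0,0]]]' 14 >/dev/null;python3 st.py
python3 -m jog '[[[0.80,0,0,0,0,0,0],[0.80,0,0,0,0,0,0],[0.80,0,0,0,0,0,0]]]' 14 >/dev/null;python3 st.py
```

```text
10.475 [-0.48 -0.07  1.81] [-0.011 -0.123  0.024] 0.21855233562968007
hub rows 81 135
10.9 [0.88 0.27 1.89] [ 0.003 -0.159 -0.001] 0.21968755046247215
hub rows 81 135
11.325 [-0.29 -0.35  1.62] [ 0.038 -0.159 -0.056] 0.22033929312679998
hub rows 81 135
```

```bash

python3 -m jog '[[[0.80,0,0,0,0,0,0],[0.79,0,0,0,0,0,0],[0.79,0,0,0,0,0,0]]]' 8 >/dev/null;python3 st.py
python3 -m jog '[[[0.785,0,0,0,0,0,0],[0.785,0,0,0,0,0,0]]]' 8 >/dev/null;python3 st.py
python3 -m jog '[[[0.78,0,0,0,0,0,0],[0.78,0,0,0,0,0,0]]]' 8 >/dev/null;python3 st.py
```

```text
11.75 [0.01 0.21 1.8 ] [-0.02  -0.172  0.017] 0.21565044448182982
hub rows 81 135
12.05 [ 0.52 -0.16  1.55] [-0.007 -0.133 -0.025] 0.21717901377055096
hub rows 81 135
12.35 [-0.9  -0.38  1.88] [-0.017 -0.171  0.013] 0.2224510067894034
hub rows 81 135
```

```bash

python3 -m jog '[[[0.777,0,0,0,0,0,0],[0.777,0,0,0,0,0,0]]]' 8 >/dev/null;python3 st.py
python3 -m jog '[[[0.774,0,0,0,0,0,0],[0.774,0,0,0,0,0,0]]]' 8 >/dev/null;python3 st.py
```

```text
12.65 [0.31 0.46 2.17] [ 0.039 -0.1    0.054] 0.22587529758225675
hub rows 81 135
12.95 [0.05 0.03 2.13] [ 0.    -0.138  0.004] 0.22924306882552536
hub rows 81 135
```

```bash
python3 - <<'E'
from h import *
snap('wrist','w7');crop('w7',240,200,400,320,5,'c9');snap('scene','s7');crop('s7',310,80,470,200,5,'c10')
E
```

```text
(no output)
```

View pics/c9.png

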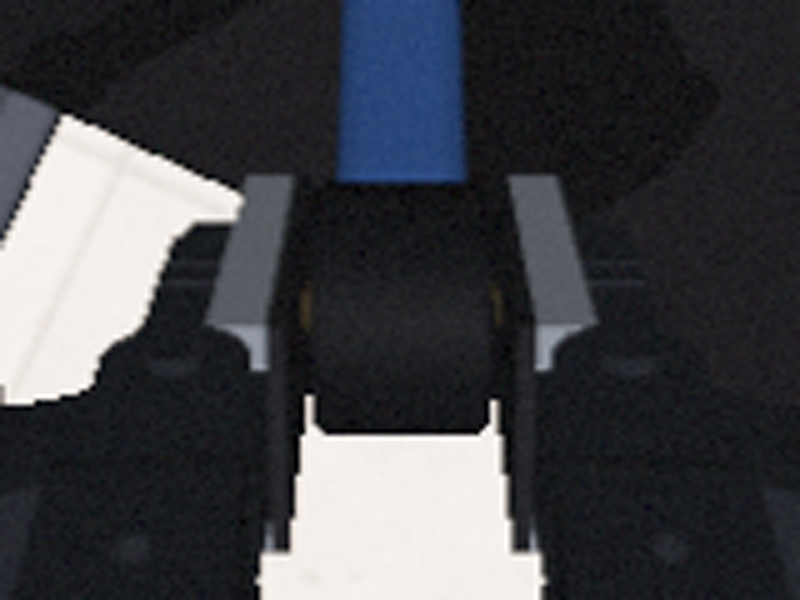

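View pics/s7.png

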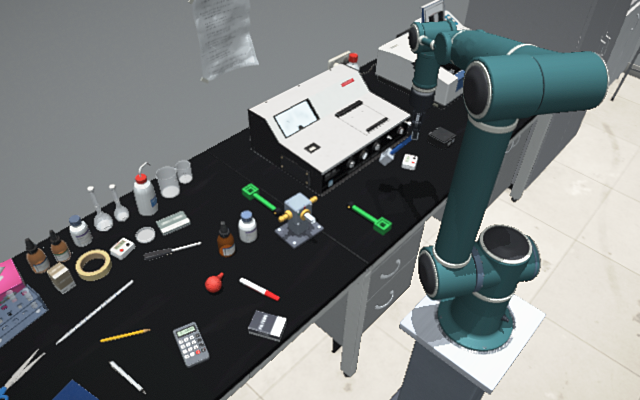

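```bash

python3 -m jog '[[[0.774,0,0,0,0,0,0],[0.774,0,0,0,0,0,0]]]' 3.5 >/dev/null;python3 st.py
python3 -m jog '[[[0.771,0,0,0,0,0,0],[0.771,0,0,0,0,0,0]]]' 3.5 >/dev/null;python3 st.py
python3 -m jog '[[[0.768,0,0,0,0,0,0],[0.768,0,0,0,0,0,0]]]' 3.5 >/dev/null;python3 st.py
```

```text
13.35 [-0.56  0.1   2.56] [-0.026 -0.166 -0.001] 0.22604932737795325
hub rows 81 135
13.65 [ 0.31 -0.29  2.04] [-0.006 -0.154  0.011] 0.22893414168119455
hub rows 81 135
13.95 [-0.03 -0.18  1.57] [ 0.003 -0.167  0.01 ] 0.23149725421391212
hub rows 81 135
```

```bash

python3 -m jog '[[[0.765,0,0,0,0,0,0],[0.765,0,0,0,0,0,0]]]' 3.5 >/dev/null;python3 st.py
python3 -m jog '[[[0.762,0,0,0,0,0,0],[0.762,0,0,0,0,0,0]]]' 3.5 >/dev/null;python3 st.py
python3 -m jog '[[[0.759,0,0,0,0,0,0],[0.759,0,0,0,0,0,0]]]' 3.5 >/dev/null;python3 st.py
```

```text
14.25 [-0.1  -0.01  2.46] [-0.036 -0.18   0.019] 0.23876818730744725
hub rows 81 135
14.55 [-0.21 -0.27  2.44] [ 0.007 -0.177 -0.001] 0.23941937426479484
hub rows 81 135
14.85 [-0.06 -0.75  2.93] [-0.023 -0.124 -0.005] 0.2433742065352371
hub rows 81 135
```

```bash
python3 - <<'E'
from h import *
snap('wrist','w8');crop('w8',240,60,400,320,3,'c11')
E
```

```text
(no output)
```

View pics/c11.png

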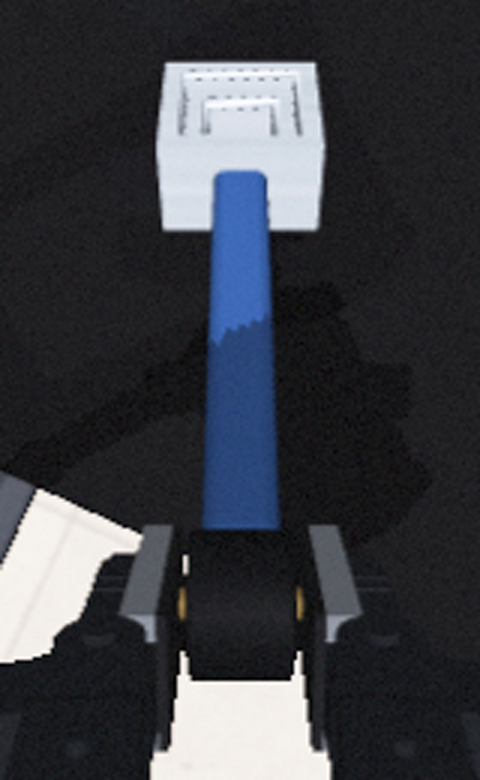

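```bash

python3 -m jog '[[[0.755,0,0,0,0,0,0],[0.755,0,0,0,0,0,0]]]' 3.5 >/dev/null;python3 st.py
python3 -m jog '[[[0.75,0,0,0,0,0,0],[0.75,0,0,0,0,0,0]]]' 3.5 >/dev/null;python3 st.py
python3 -m jog '[[[0.745,0,0,0,0,0,0],[0.745,0,0,0,0,0,0]]]' 3.5 >/dev/null;python3 st.py
```

```text
15.2 [0.33 0.81 1.18] [ 0.008 -0.164 -0.033] 0.24857274990700243
hub rows 81 135
15.5 [0.41 0.01 0.78] [ 0.016 -0.162  0.064] 0.2456828334125175
hub rows 98 148
15.8 [-0.32 -0.03  1.5 ] [ 0.004 -0.124  0.013] 0.25295769167875154
hub rows 105 153
```

It has started to swing. I'll continue gently.

```bash

python3 -m jog '[[[0.742,0,0,0,0,0,0],[0.742,0,0,0,0,0,0],[0.742,0,0,0,0,0,0]]]' 3.5 >/dev/null;python3 st.py
python3 -m jog '[[[0.739,0,0,0,0,0,0],[0.739,0,0,0,0,0,0],[0.739,0,0,0,0,0,0]]]' 3.5 >/dev/null;python3 st.py
python3 - <<'E'
from h import *
snap('wrist','w9');crop('w9',240,60,400,320,3,'c12')
E
```

```text
16.225 [-0.39 -0.79  2.35] [-0.028 -0.087 -0.015] 0.2602713230481391
hub rows 124 161
16.65 [ 0.59 -0.48  2.52] [-0.035 -0.075  0.021] 0.26156008589791285
hub rows 123 161
```

View pics/c12.png

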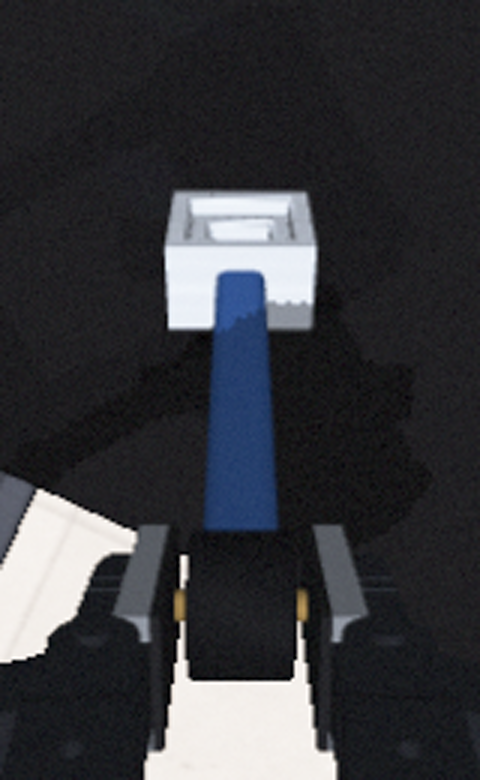

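```bash

python3 -m jog '[[[0.737,0,0,0,0,0,0],[0.737,0,0,0,0,0,0],[0.736,0,0,0,0,0,0]]]' 3.5 >/dev/null;python3 st.py
python3 -m jog '[[[0.734,0,0,0,0,0,0],[0.734,0,0,0,0,0,0],[0.734,0,0,0,0,0,0]]]' 3.5 >/dev/null;python3 st.py
python3 - <<'E'
from h import *
snap('wrist','w10');crop('w10',240,60,400,320,3,'c13')
E
```

```text
17.125 [ 0.45 -1.03  1.45] [ 0.008 -0.115  0.042] 0.26341026085625996
hub rows 135 165
17.55 [ 0.4  -0.4   1.18] [ 0.042 -0.044  0.007] 0.26590181138180674
hub rows 139 167
```

View pics/c13.png

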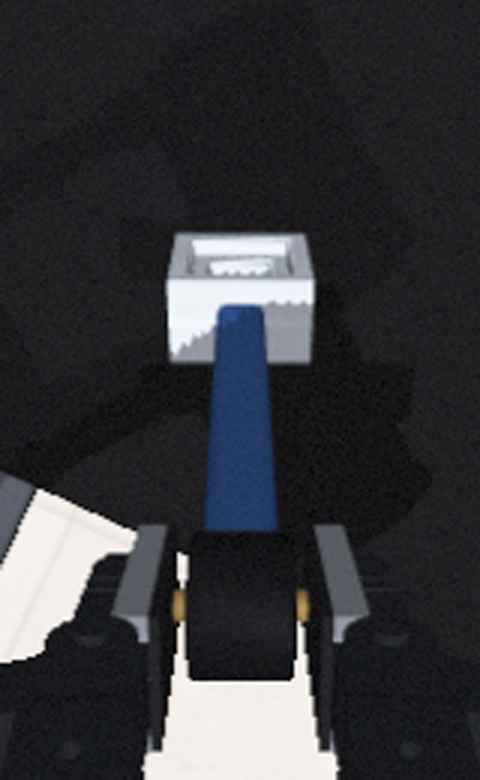

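```bash

python3 -m jog '[[[0.733,0,0,0,0,0,0],[0.732,0,0,0,0,0,0],[0.732,0,0,0,0,0,0],[0.732,0,0,0,0,0,0]]]' 3.5 >/dev/null;python3 st.py
python3 -m jog '[[[0.730,0,0,0,0,0,0],[0.730,0,0,0,0,0,0],[0.730,0,0,0,0,0,0]]]' 3.5 >/dev/null;python3 st.py
python3 -m jog '[[[0.728,0,0,0,0,0,0],[0.728,0,0,0,0,0,0],[0.728,0,0,0,0,0,0]]]' 3.5 >/dev/null;python3 st.py
python3 - <<'E'
from h import *
snap('wrist','w11');crop('w11',240,60,400,320,3,'c14')
E
```

```text
18.15 [-0.13  0.48  1.8 ] [ 0.062 -0.051 -0.038] 0.26863994526104523
hub rows 153 173
18.575 [-0.65  0.27  2.25] [-0.051 -0.046 -0.024] 0.2686155285877764
hub rows 153 173
19.0 [ 0.34 -0.47  1.77] [0.015 0.034 0.022] 0.2680881657568598
hub rows 157 176
```

View pics/c14.png

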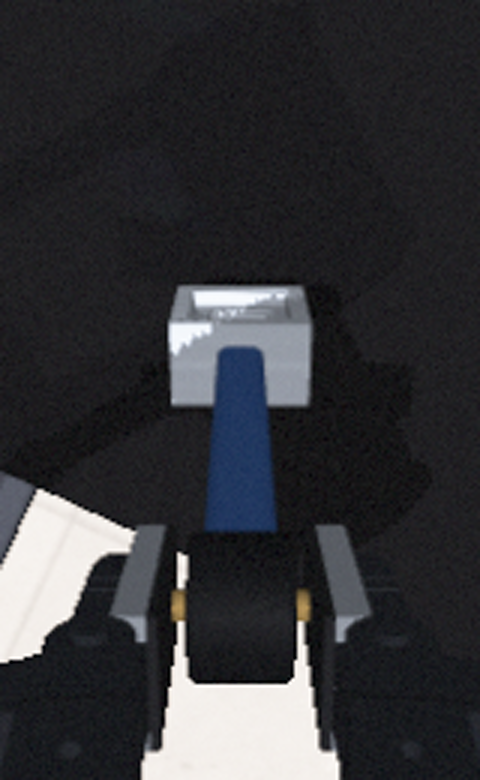

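```bash

python3 -m jog '[[[0.7265,0,0,0,0,0,0],[0.7265,0,0,0,0,0,0],[0.7265,0,0,0,0,0,0]]]' 3.5 >/dev/null;python3 st.py
python3 -m jog '[[[0.725,0,0,0,0,0,0],[0.725,0,0,0,0,0,0],[0.725,0,0,0,0,0,0]]]' 3.5 >/dev/null;python3 st.py
python3 - <<'E'
from h import *
snap('wrist','w12');crop('w12',240,60,400,320,3,'c15')
E
```

```text
19.475 [ 1.28 -0.43  1.93] [-0.02  -0.098  0.039] 0.2731833960720595
hub rows 166 179
19.9 [ 0.71 -0.99  1.81] [0.028 0.038 0.024] 0.27915714773060574
hub rows 166 179
```

View pics/c15.png

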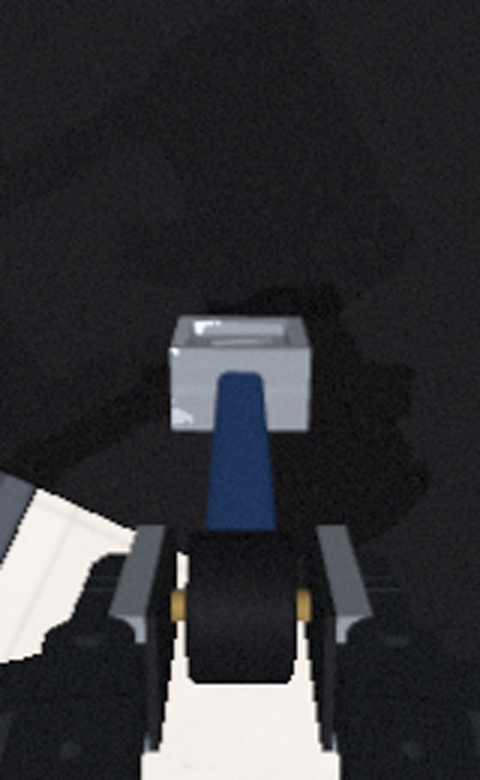

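Lever about 85° down, i.e. plumb within 0.08 rad. I'll take a firm hold and work out the transfer.

```bash

python3 -m jog '[[[0.76,0,0,0,0,0,0],[0.8,0,0,0,0,0,0],[0.9,0,0,0,0,0,0],[1,0,0,0,0,0,0],[1,0,0,0,0,0,0],[1,0,0,0,0,0,0]]]' 100 ;python3 st.py
python3 - <<'E'
from h import *
yaw=-.07
T=R.from_matrix(np.c_[[np.cos(yaw),np.sin(yaw),0],[np.sin(yaw),-np.cos(yaw),0],[0,0,-1]])
print(totool([.465,.11,.415],T))
E
```

```text
time: 20.75
tool_pos: [0.459, -0.2877, 0.4247]
tcp_rot: [-3.057, -0.725, 0.0]
wrist_force: [-0.9, -0.1, -1.4]
width: 0.191
20.75 [-0.79 -0.33  1.38] [ 0.007 -0.028 -0.019] 0.19069883577655833
hub rows 164 179
(array([ 18.39735935, -35.26352743,   0.96753035]), array([1.39680204e-05, 7.82064030e-06, 5.35799537e-01]))
```

```bash

python3 -m jog '[[[1,0.5,-1,0,0,0,0.02],[1,1.8,-3.5,0,0,0,0.07],[1,3.7,-7,0.2,0,0,0.13],[1,5.6,-10.6,0.4,0,0,0.2],[1,7.5,-14.3,0.6,0,0,0.27],[1,9.4,-18,0.8,0,0,0.34],[1,11.3,-21.7,1,0,0,0.4],[1,13.2,-25.4,1,0,0,0.46],[1,15.2,-29,1,0,0,0.5],[1,17,-32.5,1,0,0,0.536],[1,18.1,-34.7,1,0,0,0.536],[1,18.4,-35.2,1,0,0,0.536]]]' 100
python3 -m jog '[[[1,0,0,0,0,0,0],[1,0,0,0,0,0,0]]]' 100
python3 - <<'E'
from h import *
snap('wrist','w13');snap('scene','s13');print(bot.read_state()['tool_pos'],bot.read_state()['tcp_rot'])
crop('s13',240,120,350,250,5,'c16')
E
```

```text
time: 22.3
tool_pos: [0.4647, 0.1111, 0.4147]
tcp_rot: [-3.139, 0.107, 0.0]
wrist_force: [-0.1, -0.7, -1.9]
width: 0.189
time: 22.55
tool_pos: [0.4652, 0.1088, 0.4147]
tcp_rot: [3.139, -0.112, -0.0]
wrist_force: [-0.6, -0.2, -1.2]
width: 0.19
[0.46533493 0.10869826 0.41469728] [ 3.13937807e+00 -1.12322541e-01  6.26670319e-05]
```

View pics/w13.png

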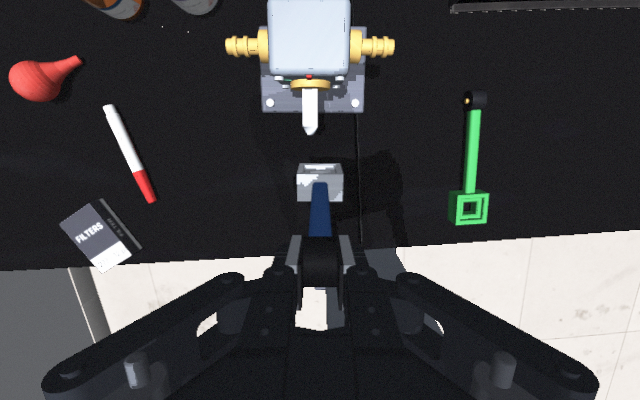

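View pics/c16.png

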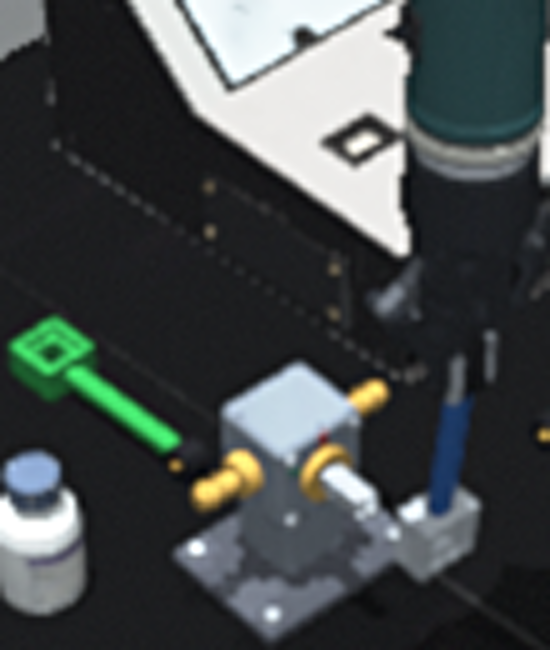

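```bash
python3 - <<'E'
from h import *
crop('w13',250,60,380,155,6,'c17');crop('w13',280,140,360,240,6,'c18')
E
```

```text
(no output)
```

View pics/c17.png

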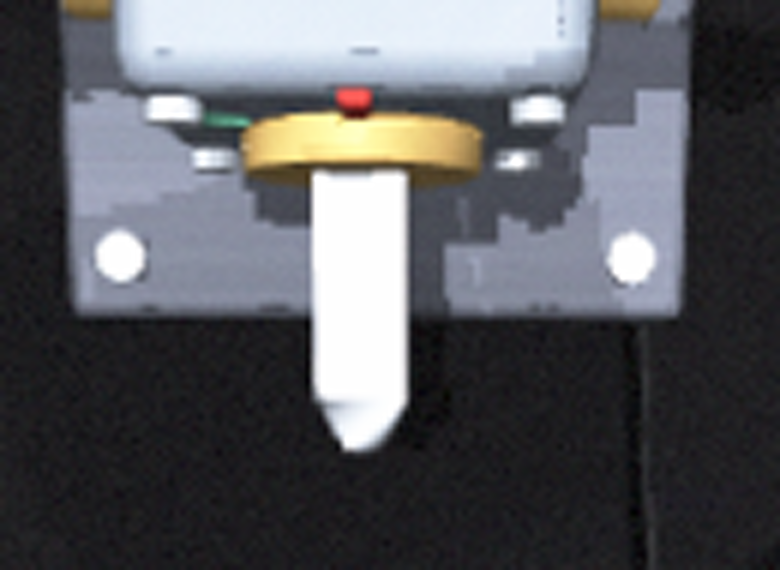

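View pics/c18.png

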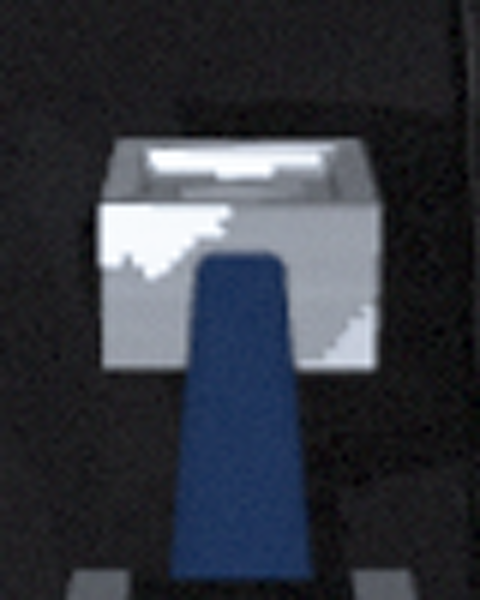

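```bash
python3 - <<'E'
from h import *
im,_=load('w13');c=im[85:140,295:325].astype(float)
c=np.clip((c-120)*255/135,0,255).astype(np.uint8);a=cv2.resize(c,None,fx=10,fy=10,interpolation=cv2.INTER_CUBIC)
im,_=load('s13');c=im[208:232,300:325];b=cv2.resize(c,(450,432),interpolation=cv2.INTER_CUBIC)
b=cv2.copyMakeBorder(b,0,550-432,0,0,cv2.BORDER_CONSTANT)
cv2.imwrite('pics/c19.png',np.hstack([a,b]))
print(im.shape)
E
```

```text
(400, 640, 3)
```

View pics/c19.png

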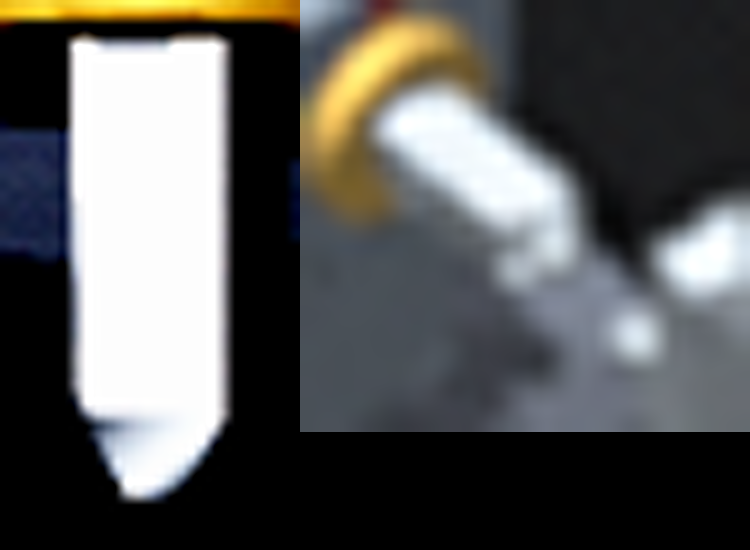

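```bash
cat > v.py <<'E'
from h import *
from scipy.optimize import least_squares
_,m=load('w13');f=lambda x,y,x0=250,y0=60,s=6:np.array(((x+.5)/s-.5+x0,(y+.5)/s-.5+y0))
A=atz(m,*f(75,318),.012);B=atz(m,*f(682,318),.012)
print('front corners',A,B,np.linalg.norm(A-B)); c=(A+B)/2; yd=(A-B)/np.linalg.norm(A-B); xd=np.array([yd[1],-yd[0],0]);print('yaw',np.arctan2(xd[1],xd[0]),'valve o',c)
home=c+xd*.005;home[2]=.1;print('home',home)
for k in (-.029,-.021,.013): print(k,proj(m,home+xd*k), (proj(m,home+xd*k)-np.array([250,60]))*6+2.5)
for sx in (312,408): print([ (atz(m,*f(sx,y),.1)-home)@yd for y in (180,390)])
print('tip', (atz(m,*f(352,450),.1)-home)@xd,(atz(m,*f(352,450),.1)-home)@yd)
E
python3 v.py
```

```text
front corners [0.55301855 0.17538069 0.012     ] [0.54364093 0.04772245 0.012     ] 0.1280022096404215
yaw -0.07332708179987223 valve o [0.54832974 0.11155157 0.012     ]
home [0.5533163  0.11118526 0.1       ]
-0.029 [310.60412799 134.23616272] [366.12476794 447.91697633]
-0.021 [310.54071352 125.83194105] [365.74428112 397.49164628]
0.013 [310.26684083  88.77298566] [364.10104497 175.13791394]
[np.float64(0.008221249874484199), np.float64(0.008716747486959603)]
[np.float64(-0.006915645539102678), np.float64(-0.006868648616095365)]
tip -0.02933276803963663 0.0023156297742855125
```

```bash
cat > hub.py <<'E'
from h import *
from scipy.optimize import least_squares
def hubfit(m,s,px):
    # lever frame: x up(grip), y , z ; hub centre coords; corners: FT(L,R),BT(L,R),FB(L,R)
    Rt=R.from_rotvec(s['tcp_rot']);
    # model in tool: params p(3 tool), pitch a, roll b, yaw c ; nominal: hub 'up' = -tool z, front=+tool x, image left = -tool y? 
    def corners(q):
        L=-1 if True else 1
        base=[(.013,l*.021,-.021) for l in(-1,1)]+[(-.013,l*.021,-.021) for l in(-1,1)]+[(.013,l*.021,.021) for l in(-1,1)]
        Q=R.from_euler('yxz',[q[3],q[4],q[5]]); P=Q.apply(base)+q[:3]; return Rt.apply(P)+s['tool_pos'],Q
    def res(q): 
        return (np.array([proj(m,X) for X in corners(q)[0]])-px).ravel()
    best=least_squares(res,[0,0,.3,0,0,0]); 
    return best.x,np.abs(best.fun).max(),Rt.apply(best.x[:3])+s['tool_pos']
if __name__=='__main__':
    _,m=load('w13');f=lambda x,y,x0=280,y0=140,s=6:np.array(((x+.5)/s-.5+x0,(y+.5)/s-.5+y0))
    px=np.array([f(97,203),f(382,203),f(102,370),f(378,370),f(115,138),f(370,138)])
    s=bot.read_state();print(hubfit(m,s,px))
    print(s['tool_pos'])
    Rt=R.from_rotvec(s['tcp_rot'])
    for y in(-.02,.02): print(proj(m,s['tool_pos']+Rt.apply([0,y,.3])))
E
python3 hub.py
```

```text
(array([ 1.55130985e-02,  7.67999951e-05,  2.96955128e-01,  9.64367692e-02,
       -1.14916770e-02, -6.94019469e-04]), np.float64(0.5502665392143058), array([0.48081253, 0.10745149, 0.11774291]))
[0.46533493 0.10869826 0.41469728]
[299.43680168 195.73129972]
[340.02395987 195.67885254]
```

```bash
cat > tgt.py <<'E'
from h import *
import sys
yaw=-.0733;xd=np.array([np.cos(yaw),np.sin(yaw),0]);yd=np.array([-np.sin(yaw),np.cos(yaw),0])
home=np.array([.5533,.1112,.1])+yd*.0006
def T(dx,dz=0,dy=0,hubtool=(.0155,0,.299),roll=.1,pitch=-.096):
    R0=R.from_matrix(np.c_[xd,-yd,[0,0,-1]])
    Rn=R0*R.from_rotvec([roll,pitch,0])
    h=home+xd*dx+yd*dy+np.array([0,0,dz]); 
    return totool(h-Rn.apply(hubtool),Rn)
if __name__=='__main__': print(*[np.round(a,3) for a in T(-.055)])
E
python3 tgt.py
```

```text
[4.569 2.042 1.709] [ 0.1   -0.096  0.002]
```

```bash

python3 -m jog '[[[1,0.5,0.4,0.4,0.02,-0.02,0],[1,1.5,0.8,0.8,0.04,-0.04,0],[1,2.5,1.2,1.2,0.06,-0.06,0],[1,3.5,1.6,1.6,0.08,-0.08,0],[1,4.3,2,1.7,0.1,-0.096,0],[1,4.6,2,1.7,0.1,-0.096,0.002],[1,4.6,2,1.7,0.1,-0.096,0.002],[1,4.6,2,1.7,0.1,-0.096,0.002]]]' 100
python3 - <<'E'
from h import *
snap('wrist','w14');snap('scene','s14');snap('top','t14')
crop('w14',260,90,370,230,5,'c20');crop('s14',270,150,350,230,8,'c21');crop('t14',280,180,340,245,8,'c22')
E
```

```text
time: 23.65
tool_pos: [0.5096, 0.0865, 0.3979]
tcp_rot: [-3.033, 0.109, 0.14]
wrist_force: [-0.2, 0.0, -1.5]
width: 0.194
```

View pics/c20.png

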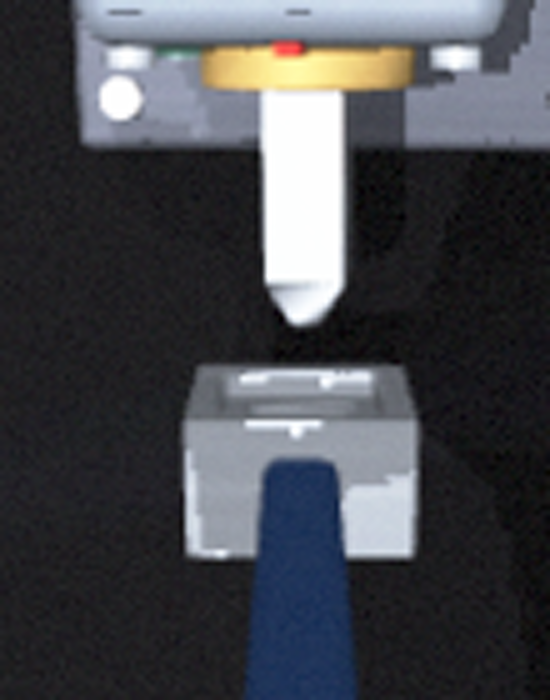

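View pics/c21.png

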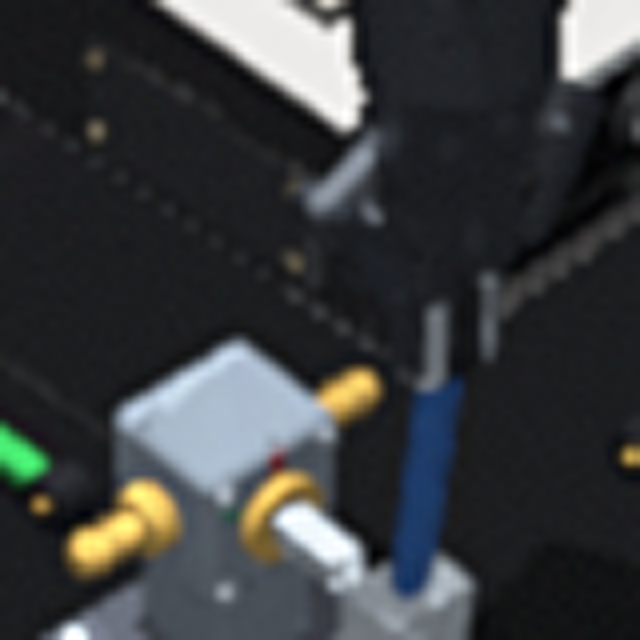

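View pics/c22.png

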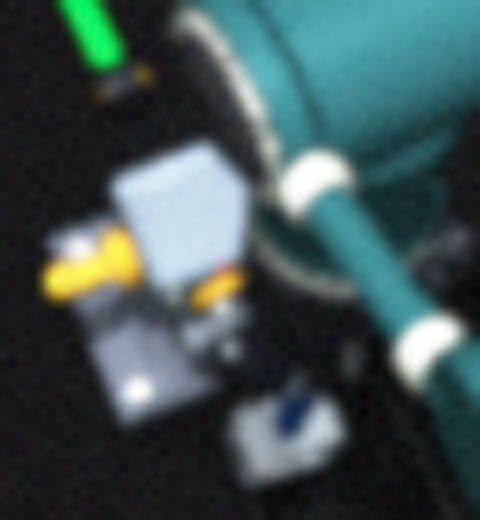

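```bash
cat > sp.py <<'E'
from h import *
from scipy.optimize import least_squares
from tgt import xd,yd,home
def edges(f,rows,c0,c1):
    im,m=load(f);g=im.astype(float).mean(2);out=[]
    for r in rows:
        l=g[r,c0:c1];mx=l.max();hi=np.where(l>140)[0];a,b=hi[0],hi[-1]
        bl,br=l[max(a-4,0)],l[min(b+4,len(l)-1)]
        def cross(i,j,base):
            t=(base+mx)/2
            xs=np.arange(min(i,j),max(i,j)+1);v=l[xs]
            if i<j: k=np.where((v[:-1]<t)&(v[1:]>=t))[0][0]
            else: k=np.where((v[:-1]>=t)&(v[1:]<t))[0][0]
            return xs[k]+(t-v[k])/(v[k+1]-v[k])
        out.append((r,c0+cross(a-4,a+3,bl),c0+cross(b+4,b-3,br)))
    return m,np.array(out)
D=[edges('w13',[95,100,105,110,115,120],290,330),edges('w14',[115,120,125,130,135,140],303,338)]
for m,o in D: print(o.round(1).tolist())
def pred(m,r,s,dy,dyaw):
    # prism silhouette at row r
    a=np.cos(dyaw)*xd+np.sin(dyaw)*yd; b=-np.sin(dyaw)*xd+np.cos(dyaw)*yd
    L=[]
    for i in(-1,1):
        for j in(-1,1):
            y=.007*(i*np.cos(s)+j*np.sin(s));z=.007*(j*np.cos(s)-i*np.sin(s))
            P0=home+a*-.019+b*(y+dy)+[0,0,z];P1=home+a*.01+b*(y+dy)+[0,0,z]
            p0,p1=proj(m,P0),proj(m,P1);t=(r-p0[1])/(p1[1]-p0[1]);L.append(p0[0]+t*(p1[0]-p0[0]))
    return min(L),max(L)
def res(q,s):
    return np.concatenate([np.array([pred(m,r,s,q[0],q[1]) for r in o[:,0]]).ravel()-o[:,1:].ravel() for m,o in D])
for s in np.arange(-.35,.36,.05):
    b=least_squares(lambda q:res(q,s),[0,0]);r=b.fun.reshape(2,-1,2).mean(1)
    print(round(s,2),b.x.round(4),round(float(np.sqrt((b.fun**2).mean())),3),r.round(2).tolist())
E
python3 sp.py
```

```text
Traceback (most recent call last):
  File "sp.py", line 17, in <module>
    D=[edges('w13',[95,100,105,110,115,120],290,330),edges('w14',[115,120,125,130,135,140],303,338)]
       ~~~~~^^^^^^^^^^^^^^^^^^^^^^^^^^^^^^^^^^^^^^^^
  File "sp.py", line 15, in edges
    out.append((r,c0+cross(a-4,a+3,bl),c0+cross(b+4,b-3,br)))
                     ~~~~~^^^^^^^^^^^^
  File "sp.py", line 12, in cross
    if i<j: k=np.where((v[:-1]<t)&(v[1:]>=t))[0][0]
              ~~~~~~~~~~~~~~~~~~~~~~~~~~~~~~~~~~^^^
IndexError: index 0 is out of bounds for axis 0 with size 0
```

```bash
sed -i 's/l>140/l>215/' sp.py; python3 sp.py
```

```text
[[95.0, 301.5, 317.3], [100.0, 301.6, 317.3], [105.0, 301.6, 317.3], [110.0, 301.7, 317.3], [115.0, 301.7, 317.4], [120.0, 301.7, 317.4]]
[[115.0, 311.8, 328.2], [120.0, 311.8, 328.4], [125.0, 312.3, 328.5], [130.0, 312.3, 328.5], [135.0, 312.3, 328.4], [140.0, 312.4, 328.4]]
-0.35 [0.0006 0.0055] 1.319 [[-1.53, 1.17], [-1.14, 1.39]]
-0.3 [0.0006 0.0052] 1.056 [[-1.28, 0.93], [-0.84, 1.1]]
-0.25 [0.0006 0.0048] 0.775 [[-1.01, 0.67], [-0.53, 0.79]]
-0.2 [0.0006 0.0041] 0.485 [[-0.71, 0.38], [-0.19, 0.46]]
-0.15 [0.0006 0.0032] 0.245 [[-0.39, 0.08], [0.17, 0.11]]
-0.1 [0.0005 0.0054] 0.189 [[0.04, -0.14], [0.25, -0.15]]
-0.05 [0.0004 0.0054] 0.277 [[0.38, -0.35], [0.02, -0.06]]
-0.0 [0.0002 0.0016] 0.344 [[0.16, -0.43], [-0.18, 0.44]]
0.05 [0.0002 0.0008] 0.485 [[-0.17, -0.08], [-0.51, 0.78]]
0.1 [0.0002 0.0003] 0.744 [[-0.49, 0.24], [-0.81, 1.1]]
0.15 [0.0002 0.    ] 1.015 [[-0.79, 0.55], [-1.1, 1.4]]
0.2 [ 0.0002 -0.0001] 1.276 [[-1.07, 0.83], [-1.36, 1.67]]
0.25 [ 0.0002 -0.0002] 1.518 [[-1.33, 1.09], [-1.6, 1.91]]
0.3 [ 0.0003 -0.0001] 1.74 [[-1.57, 1.32], [-1.82, 2.14]]
0.35 [0.0003 0.0001] 1.938 [[-1.78, 1.53], [-2.01, 2.33]]
```

```bash
python3 - <<'E'
from h import *
from hub import hubfit
from tgt import home,xd,yd
_,m=load('w14');s=bot.read_state()
f=lambda x,y,x0=260,y0=90,s=5:np.array(((x+.5)/s-.5+x0,(y+.5)/s-.5+y0))
px=np.array([f(184,420),f(418,420),f(187,556),f(414,556),f(198,367),f(405,367)])
q,e,h=hubfit(m,s,px);print(q.round(4),e,h,'rel',(h-home)@xd,(h-home)@yd,h[2]-.1)
crop('s14',295,195,345,245,12,'c23')
# predicted projections of hub corners in scene for z offsets
ms=load('s14')[1]
for hz in (.096,.100,.104):
    c=home-.055*xd;c[2]=hz
    P=[c+xd*a*.013+yd*b*.021+np.array([0,0,cc*.021]) for a,b,cc in [(-1,1,1),(-1,-1,1),(1,-1,1),(1,1,1),(-1,1,-1),(-1,-1,-1)]]
    print(hz,[((proj(ms,p)+.5-[295,195])*12-.5).round().tolist() for p in P])
print('nose tip,gland',[((proj(ms,home+xd*k+np.array([0,0,dz]))+.5-[295,195])*12-.5).round().tolist() for k,dz in [(-.029,0),(-.021,.007),(.013,.007)]])
E
```

```text
[ 1.480e-02  3.000e-04  3.016e-01  9.340e-02 -2.700e-03  2.300e-03] 0.35895082077905727 [0.49768566 0.11731668 0.09772771] rel -0.05591295155563122 0.0014273719795550189 -0.0022722881282533913
0.096 [[268.0, 404.0], [391.0, 324.0], [321.0, 269.0], [199.0, 347.0], [265.0, 517.0], [385.0, 437.0]]
0.1 [[269.0, 393.0], [391.0, 313.0], [321.0, 258.0], [199.0, 336.0], [265.0, 507.0], [385.0, 427.0]]
0.104 [[269.0, 382.0], [392.0, 302.0], [322.0, 247.0], [199.0, 325.0], [266.0, 496.0], [386.0, 416.0]]
nose tip,gland [[225.0, 327.0], [204.0, 291.0], [116.0, 221.0]]
```

View pics/c23.png

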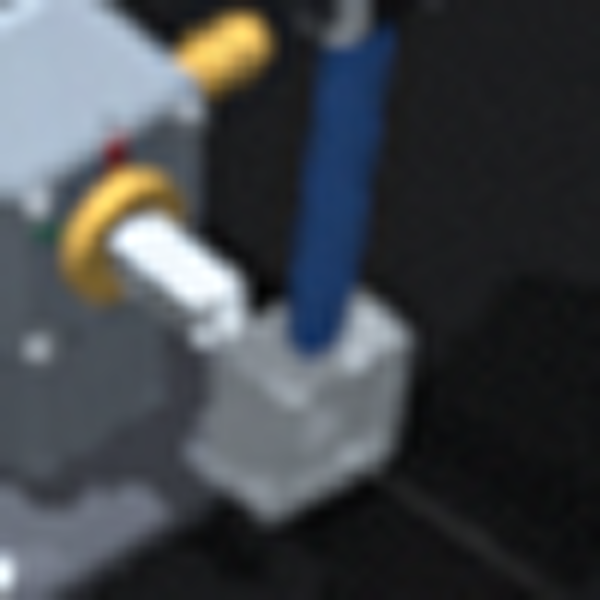

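```bash
python3 - <<'E'
from h import *
from tgt import xd,yd
s=bot.read_state();Rt=R.from_rotvec(s['tcp_rot'])
c=yd*-.0009+np.array([0,0,.0021])
for k in (0,.015,.03,.045,.056): print(k,(Rt.inv().apply(c+xd*k)*100).round(2))
E
```

```text
0 [-0.02  0.07 -0.22]
0.015 [ 1.47  0.06 -0.36]
0.03 [ 2.97  0.06 -0.5 ]
0.045 [ 4.46  0.05 -0.65]
0.056 [ 5.55  0.05 -0.75]
```

```bash

python3 -m jog '[[[1,0,0.07,-0.22,0,0,0],[1,0.5,0.07,-0.27,0,0,0],[1,1,0.06,-0.31,0,0,0],[1,1.47,0.06,-0.36,0,0,0],[1,1.97,0.06,-0.41,0,0,0],[1,2.47,0.06,-0.46,0,0,0],[1,2.97,0.06,-0.5,0,0,0],[1,2.97,0.06,-0.5,0,0,0]]]' 100
python3 - <<'E'
from h import *
snap('wrist','w15');snap('scene','s15')
crop('w15',260,70,370,230,4,'c24');crop('s15',285,175,345,235,10,'c25')
E
```

```text
time: 24.8
tool_pos: [0.5401, 0.0831, 0.3997]
tcp_rot: [-3.033, 0.11, 0.14]
wrist_force: [-0.6, 0.1, -1.7]
width: 0.188
```

View pics/c24.png

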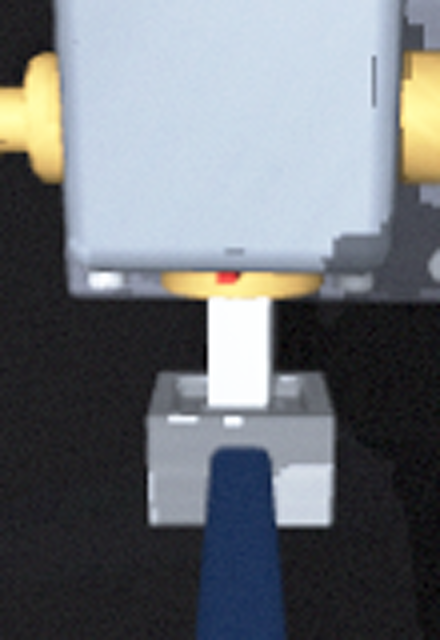

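View pics/c25.png

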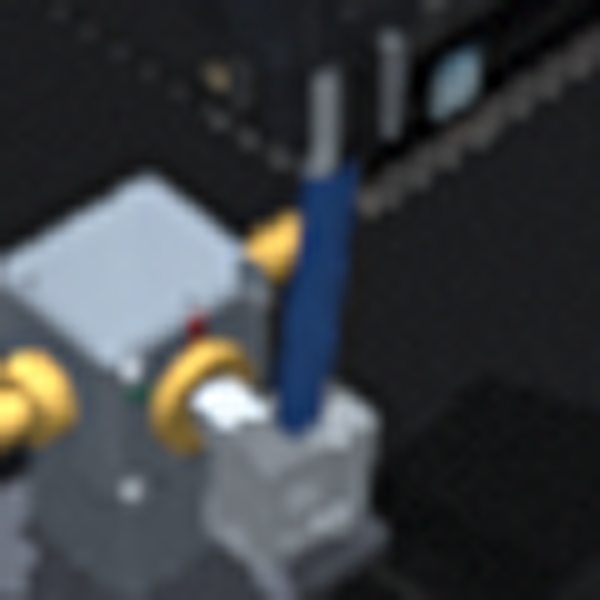

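Nose inside the hub with no force, and sides aligned. I'll slide it on.

```bash

python3 -m jog '[[[1,0.5,0,-0.05,0,0,0],[1,1,0,-0.1,0,0,0],[1,1.5,0,-0.14,0,0,0],[1,1.9,0,-0.18,0,0,0],[1,2.2,0,-0.21,0,0,0],[1,2.5,0,-0.24,0,0,0],[1,2.5,0,-0.24,0,0,0]]]' 100
python3 - <<'E'
from h import *
snap('wrist','w16');snap('scene','s16')
crop('w16',260,70,370,230,4,'c26');crop('s16',285,175,345,235,10,'c27')
E
```

```text
time: 25.78
tool_pos: [0.5649, 0.0812, 0.3997]
tcp_rot: [-3.033, 0.11, 0.14]
wrist_force: [-0.5, -1.2, 0.9]
width: 0.191
```

View pics/c26.png

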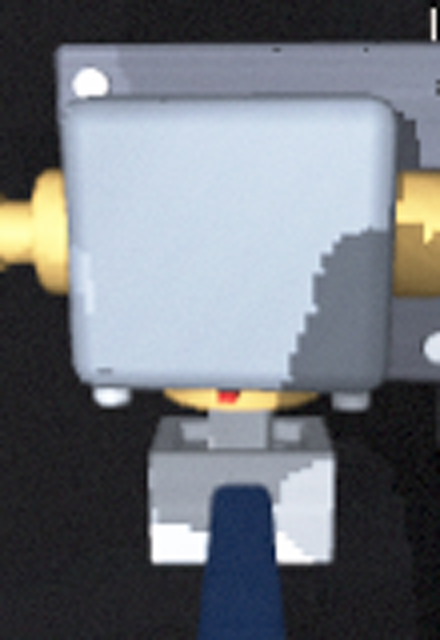

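View pics/c27.png

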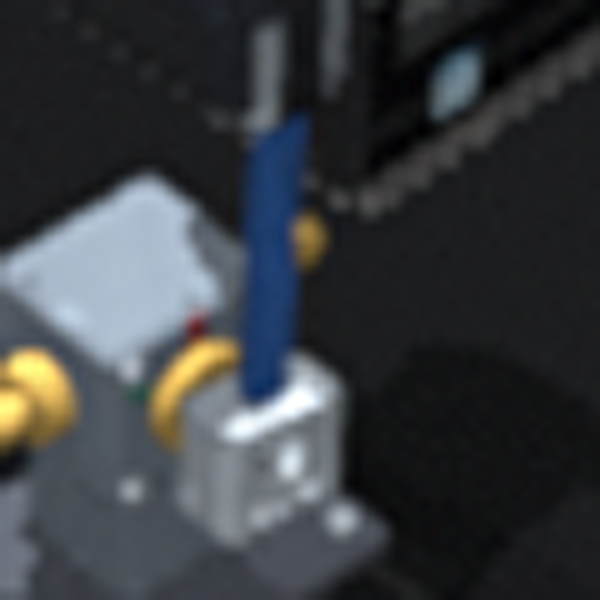

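There's still a small gap to the gland. I'll push in small steps until I feel contact.

```bash

python3 -m jog '[[[1,0.2,0,-0.02,0,0,0],[1,0.4,0,-0.04,0,0,0],[1,0.4,0,-0.04,0,0,0]]]' 100; python3 st.py
python3 -m jog '[[[1,0.15,0,-0.02,0,0,0],[1,0.3,0,-0.03,0,0,0],[1,0.3,0,-0.03,0,0,0]]]' 100; python3 st.py
python3 - <<'E'
from h import *
snap('wrist','w17');crop('w17',260,70,370,230,4,'c28')
E
```

```text
time: 26.25
tool_pos: [0.5689, 0.0809, 0.3997]
tcp_rot: [-3.033, 0.11, 0.14]
wrist_force: [-2.3, 0.3, 0.5]
width: 0.19
26.25 [-2.36 -0.13 -0.3 ] [-0.086 -0.388 -0.027] 0.1904227802904234
hub rows 85 179
time: 26.68
tool_pos: [0.5718, 0.0807, 0.3997]
tcp_rot: [-3.033, 0.11, 0.141]
wrist_force: [-1.4, -0.9, -0.4]
width: 0.189
26.675 [-1.28  1.06  0.45] [-0.074 -0.384  0.001] 0.18894224209276697
hub rows 88 179
```

View pics/c28.png

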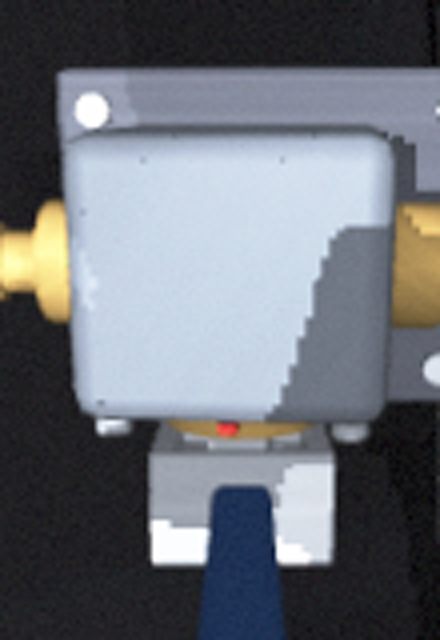

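```bash
cat > hp.py <<'E'
from h import *
from tgt import home,xd,yd
s=bot.read_state();h=s['tool_pos']+R.from_rotvec(s['tcp_rot']).apply([.0148,.0003,.3016]);print('hub rel',((h-home)@xd*1e3).round(1),((h-home)@yd*1e3).round(1),((h[2]-.1)*1e3).round(1), s['wrist_force'].round(1))
E
python3 hp.py
```

```text
hub rel 6.5 0.1 -0.4 [-1.8 -0.2  0.7]
```

```bash
python3 - <<'E'
from h import *
from tgt import home,xd,yd
def at(f,u,v,z):
    m=load(f)[1];p=atz(m,u,v,z);return ((p-home)@xd*1e3).round(1),((p-home)@yd*1e3).round(1)
g=lambda x,y,x0,y0,s:((x+.5)/s-.5+x0,(y+.5)/s-.5+y0)
print('w13 gland front edge bottom(centre)',at('w13',*g(362,183,250,60,6),.12),at('w13',*g(362,168,250,60,6),.1))
print('w13 spindle meets gland at z.107',at('w13',*g(362,172,250,60,6),.107))
print('w13 plate front',at('w13',*g(362,318,250,60,6),.012),'body front top',at('w13',*g(362,88,250,60,6),.134))
print('w14 gland',at('w14',*g(306,90,260,90,5),.12),'spindle/gland',at('w14',*g(306,92,260,90,5),.107),'body',at('w14',*g(306,42,260,90,5),.134),'plate',at('w14',*g(150,147,260,90,5),.012))
print('w17 body',at('w17',*g(230,418,260,70,4),.134),'gland',at('w17',*g(230,436,260,70,4),.12),'hub front top',at('w17',*g(242,452,260,70,4),.121))
print('w17 plate back',at('w17',*g(230,70,260,70,4),.012))
E
```

```text
w13 gland front edge bottom(centre) (np.float64(9.6), np.float64(-0.9)) (np.float64(14.1), np.float64(-0.3))
w13 spindle meets gland at z.107 (np.float64(12.7), np.float64(-0.5))
w13 plate front (np.float64(-5.1), np.float64(2.8)) body front top (np.float64(20.3), np.float64(-1.5))
w14 gland (np.float64(13.2), np.float64(-2.0)) spindle/gland (np.float64(12.3), np.float64(-0.7)) body (np.float64(20.7), np.float64(-3.3)) plate (np.float64(-4.3), np.float64(46.7))
w17 body (np.float64(22.7), np.float64(-1.1)) gland (np.float64(14.7), np.float64(0.5)) hub front top (np.float64(11.3), np.float64(-2.3))
w17 plate back (np.float64(94.1), np.float64(11.7))
```

The hub lagged slightly, with the lever pitching about 0.06 rad on its pins. Its front is at about 11.3 mm against the gland at 13–14.7 mm, so I'll push 3 mm more.

```bash

python3 -m jog '[[[1,0.15,0,-0.02,0,0,0],[1,0.3,0,-0.03,0,0,0],[1,0.3,0,-0.03,0,0,0]]]' 100; python3 st.py
python3 - <<'E'
from h import *
snap('wrist','w18');crop('w18',260,70,370,230,4,'c29');snap('scene','s18');crop('s18',285,175,345,235,10,'c30')
E
```

```text
time: 27.15
tool_pos: [0.5749, 0.0805, 0.3997]
tcp_rot: [-3.033, 0.11, 0.14]
wrist_force: [-0.9, 0.4, 0.4]
width: 0.192
27.15 [-0.93 -0.36 -0.32] [-0.071 -0.392  0.001] 0.19184321236772434
hub rows 91 177
```

View pics/c29.png

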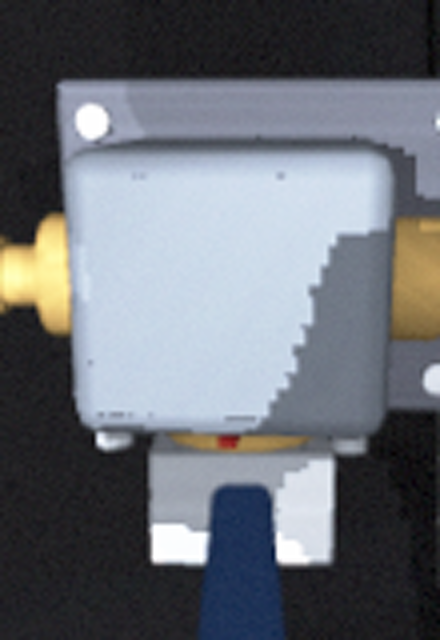

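View pics/c30.png

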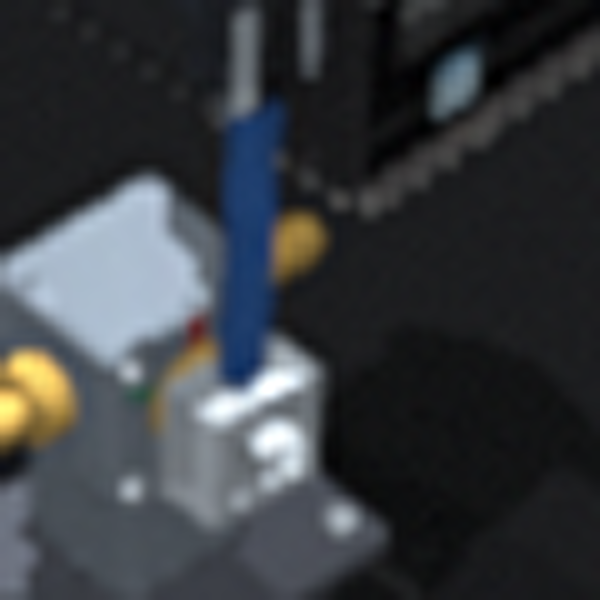

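```bash

python3 -m jog '[[[1,0.1,0,-0.01,0,0,0],[1,0.2,0,-0.02,0,0,0],[1,0.2,0,-0.02,0,0,0]]]' 100; python3 st.py
python3 - <<'E'
from h import *
snap('wrist','w19');crop('w19',260,130,370,230,6,'c31')
E
```

```text
time: 27.68
tool_pos: [0.5767, 0.0803, 0.3997]
tcp_rot: [-3.033, 0.11, 0.141]
wrist_force: [-2.0, 0.6, 1.1]
width: 0.189
27.675 [-2.11 -0.53 -0.88] [-0.086 -0.482  0.022] 0.1886026698090154
hub rows 92 178
```

View pics/c31.png

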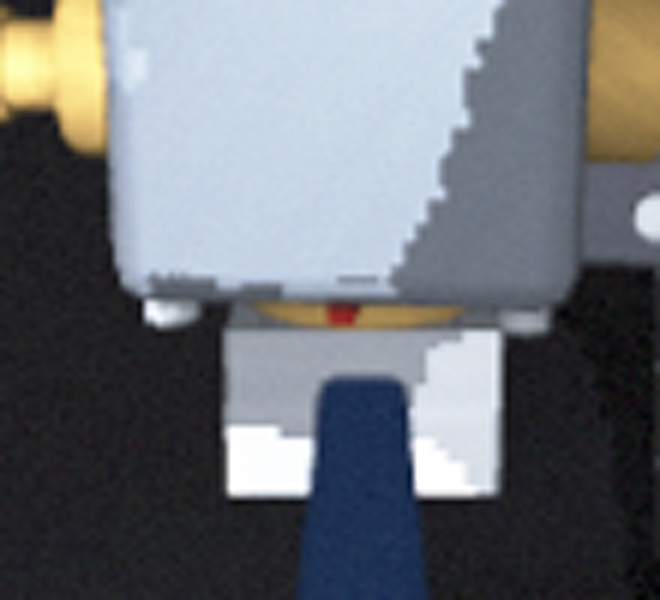

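The hub is seated on the gland, but the lever leans forward by about 0.07 rad. I'll square it by pitching the tool about the hub, then check.

```bash

python3 -m jog '[[[1,-0.35,0,0.02,0,0.015,0],[1,-0.75,0,0.04,0,0.03,0],[1,-1.15,0,0.06,0,0.045,0],[1,-1.55,0,0.08,0,0.06,0],[1,-1.55,0,0.08,0,0.06,0],[1,-1.55,0,0.08,0,0.06,0]]]' 100; python3 st.py
python3 - <<'E'
from h import *
snap('wrist','w20');crop('w20',260,130,370,230,6,'c32');snap('scene','s20');crop('s20',285,175,345,235,10,'c33')
mt=load('top0')[1];ms=load('scene0')[1]
for n,a,b in [('bottle_a',(226,253),(243,220)),('bottle_w',(247,240),(264,212))]: print(n,atz(ms,*a,0),atz(mt,*b,0))
E
```

```text
time: 28.52
tool_pos: [0.5612, 0.0814, 0.4005]
tcp_rot: [-3.038, 0.114, 0.049]
wrist_force: [-2.0, -0.5, 0.9]
width: 0.192
28.525 [-1.97  0.59 -0.92] [-0.096 -0.522  0.008] 0.19196228443714594
hub rows 100 179
bottle_a [0.69192146 0.3347933  0.        ] [0.68927659 0.33418302 0.        ]
bottle_w [0.68637939 0.25214476 0.        ] [0.68180993 0.2470106  0.        ]
```

View pics/c32.png

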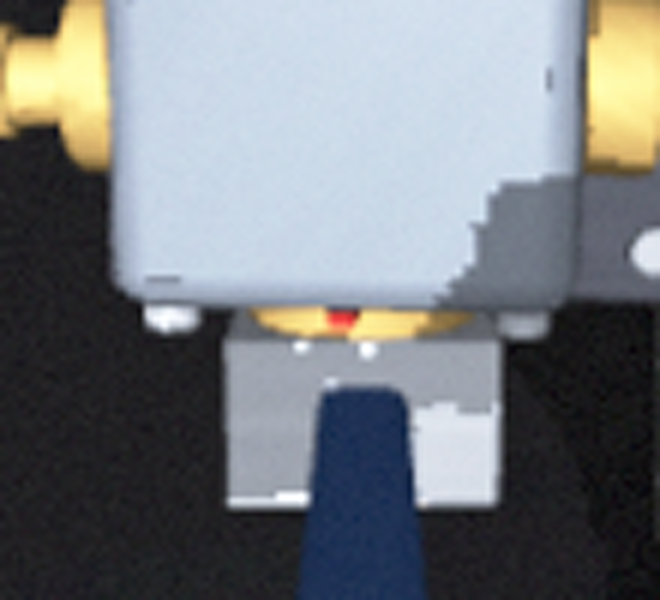

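View pics/c33.png

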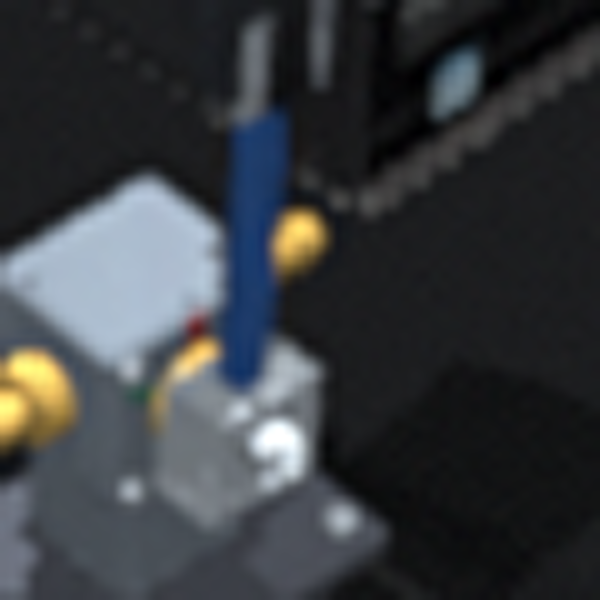

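Seated, with the hub face on the gland. Now I'll release and lift away, so I can swing it by pushing with closed fingers.

```bash

python3 -m jog '[[[0.72,0,0,0,0,0,0],[0.6,0,0,0,0,0,0],[0.4,0,0,0,0,0,0],[0.35,0,0,0,0,0,0],[0.35,0,0,0,0,0,0]]]' 20; python3 st.py
python3 - <<'E'
from h import *
snap('wrist','w21');snap('scene','s21');crop('s21',265,145,345,235,7,'c34')
E
```

```text
time: 29.3
tool_pos: [0.5613, 0.0814, 0.4005]
tcp_rot: [-3.038, 0.114, 0.049]
wrist_force: [0.3, -0.0, 0.0]
width: 0.65
29.3 [ 0.32  0.02 -0.05] [-0.073  0.022 -0.028] 0.6498122878495579
hub rows 100 179
```

View pics/w21.png

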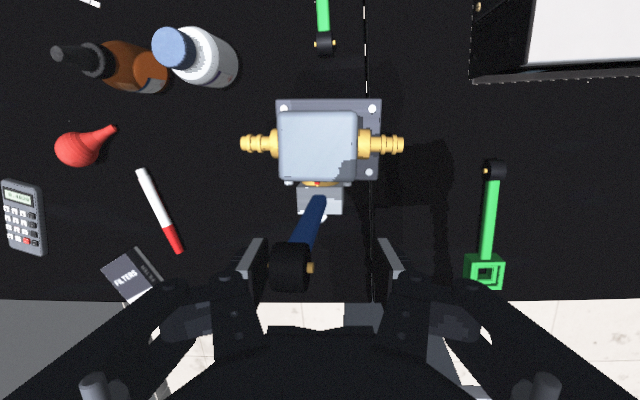

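View pics/c34.png

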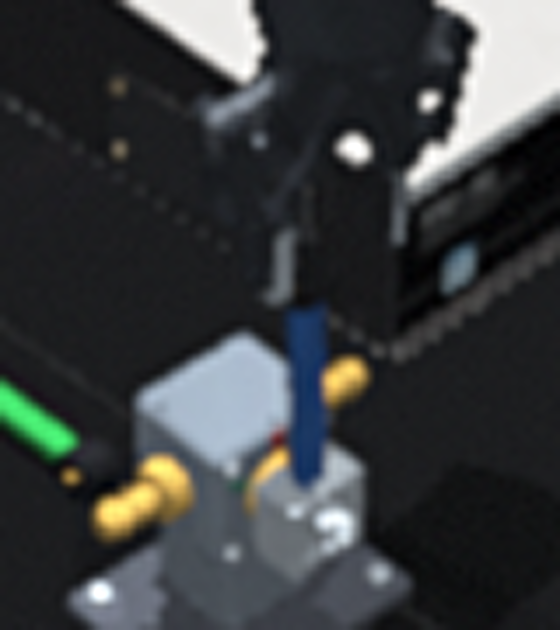

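The lever stands free, leaning slightly left with the grip at (290,268). I'll retract upward.

```bash

python3 -m jog '[[[0.35,0,0,-2,0,0,0],[0.35,0,0,-5,0,0,0],[0.35,0,0,-8,0,0,0],[0.7,0,0,-8.5,0,0,0],[1,0,0,-8.5,0,0,0]]]' 40
cat > push.py <<'E'
from h import *
from tgt import home,xd,yd
R0=R.from_matrix(np.c_[xd,-yd,[0,0,-1]])
def P(y,z,x=0,roll=0):
    Rn=R0*R.from_rotvec([roll,0,0]); p=home+xd*x+yd*y; p=np.array([p[0],p[1],z]) # tip pos
    d,r=totool(p-Rn.apply([0,0,.173]),Rn); return d.round(2).tolist(),r.round(3).tolist()
E
python3 - <<'E'
from push import *
print(P(-.06,.30)); print(P(-.06,.18))
E
```

```text
time: 30.08
tool_pos: [0.5637, 0.0727, 0.4855]
tcp_rot: [-3.038, 0.114, 0.048]
wrist_force: [-0.1, 0.0, 0.7]
width: 0.232
([-1.27, 2.29, 1.07], [-0.1, 0.035, -0.002])
([-0.85, 3.49, 13.0], [-0.1, 0.035, -0.002])
```

```bash

python3 -m jog '[[[1,-0.6,1.2,0.5,-0.05,0.017,0],[1,-1.27,2.3,1,-0.1,0.035,-0.002],[1,-1.27,2.3,1,-0.1,0.035,-0.002],[1,-1.1,2.8,5.5,-0.1,0.035,-0.002],[1,-1,3.2,10,-0.1,0.035,-0.002],[1,-0.85,3.5,13,-0.1,0.035,-0.002],[1,-0.85,3.5,13,-0.1,0.035,-0.002],[1,-0.85,3.5,13,-0.1,0.035,-0.002]]]' 40
python3 - <<'E'
from h import *
snap('wrist','w22');snap('scene','s22');crop('s22',265,145,345,235,7,'c35')
E
```

```text
time: 31.08
tool_pos: [0.5495, 0.0521, 0.3536]
tcp_rot: [-3.139, 0.115, 0.0]
wrist_force: [0.3, -0.4, 0.4]
width: 0.0
```

View pics/w22.png

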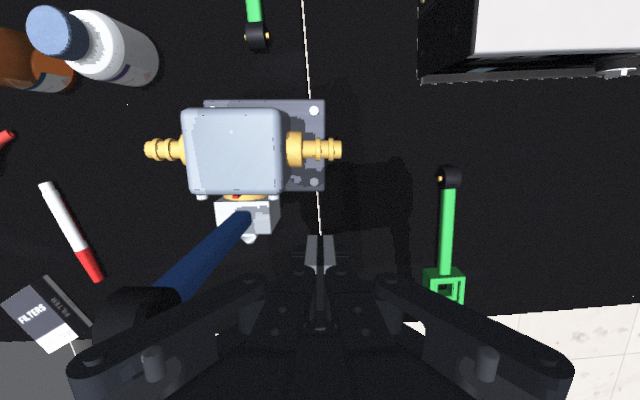

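View pics/c35.png

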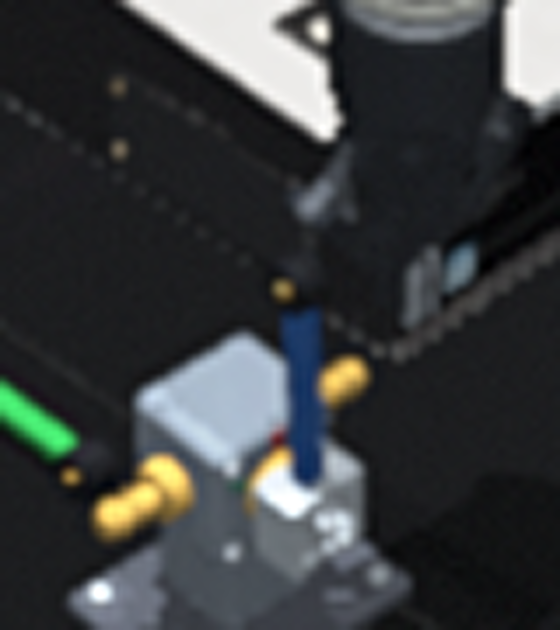

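```bash

python3 -m jog '[[[1,0,-0.5,-1.4,0,0,0],[1,0,-2.2,-1.4,0,0,0],[1,0,-3.8,-1.4,0,0,0],[1,0,-5.2,-1.4,0,0,0],[1,0,-6.7,-1.2,0,0,0],[1,0,-8.1,-0.8,0,0,0],[1,0,-9.5,-0.2,0,0,0],[1,0,-10.5,0.4,0,0,0],[1,0,-10.5,0.4,0,0,0]]]' 40
python3 - <<'E'
from h import *
snap('wrist','w23');snap('scene','s23');crop('s23',245,145,345,235,7,'c36')
E
```

```text
time: 32.3
tool_pos: [0.5564, 0.1573, 0.3478]
tcp_rot: [3.139, -0.114, -0.003]
wrist_force: [-0.3, -1.4, 0.8]
width: -0.0
```

View pics/w23.png

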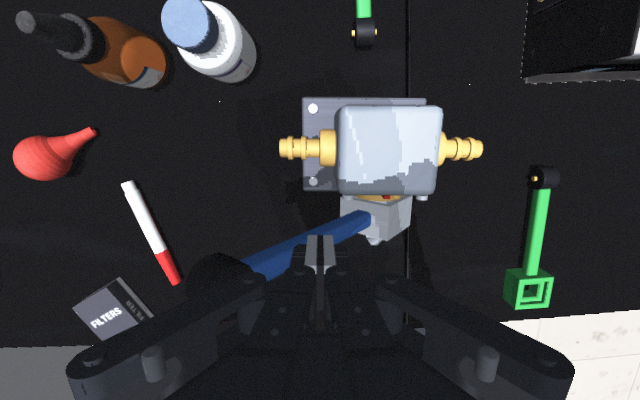

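View pics/c36.png

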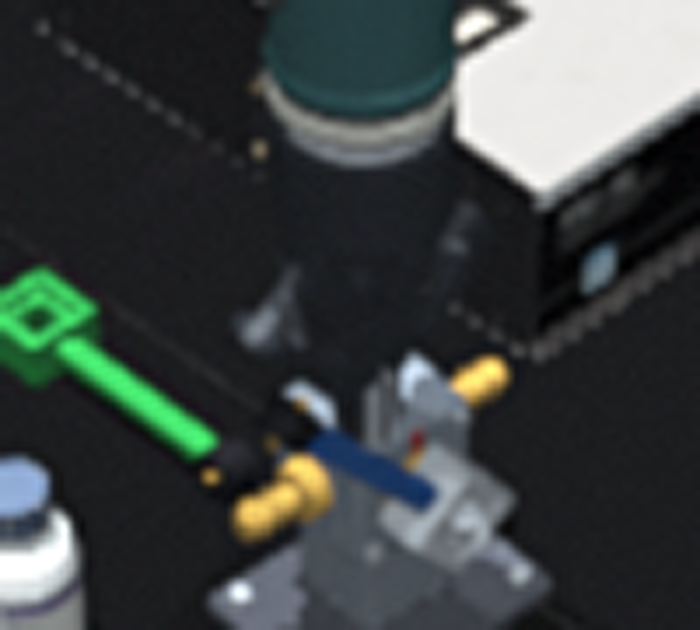

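```bash

python3 -m jog '[[[1,0,-0.8,0.6,0,0,0],[1,0,-1.6,1.2,0,0,0],[1,0,-1.6,1.2,0,0,0]]]' 40;python3 st.py|head -1
python3 -m jog '[[[1,0,-0.7,0.75,0,0,0],[1,0,-1.4,1.5,0,0,0],[1,0,-1.4,1.5,0,0,0]]]' 40;python3 st.py|head -1
python3 - <<'E'
from h import *
snap('wrist','w24');snap('scene','s24');crop('s24',245,145,345,235,7,'c37')
E
```

```text
time: 32.78
tool_pos: [0.5575, 0.1731, 0.3357]
tcp_rot: [3.139, -0.114, -0.003]
wrist_force: [-0.3, -2.2, 0.5]
width: 0.003
32.775 [-0.15  2.26 -0.52] [-0.358  0.052 -0.008] 0.003302050607314419
time: 33.2
tool_pos: [0.5585, 0.1873, 0.3206]
tcp_rot: [-3.139, 0.114, 0.003]
wrist_force: [-0.2, -0.9, 0.7]
width: -0.0
33.2 [-0.11  0.86 -0.72] [-0.232  0.079 -0.003] -8.311491513149557e-05
```

View pics/w24.png

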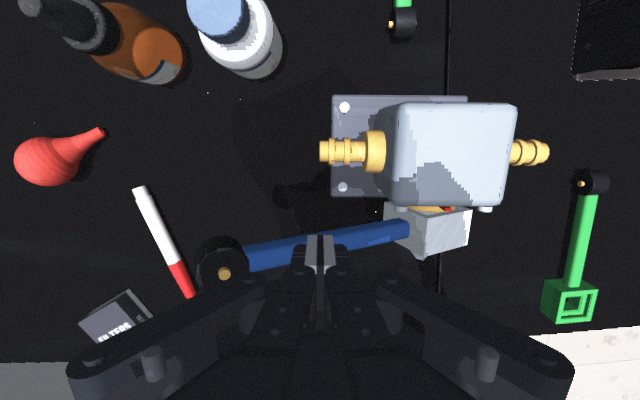

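View pics/c37.png

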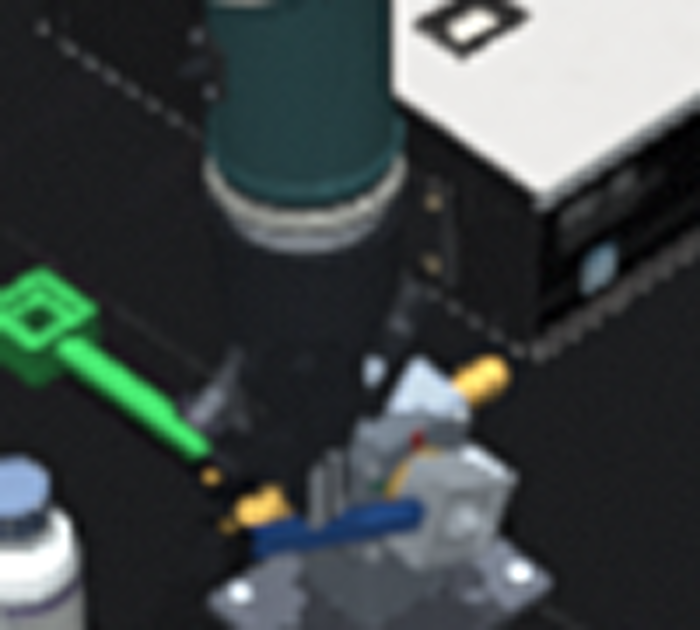

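```bash

python3 -m jog '[[[1,0,-0.4,0.6,0,0,0],[1,0,-0.7,1.1,0,0,0],[1,0,-0.7,1.1,0,0,0]]]' 40;python3 st.py|head -1
python3 -m jog '[[[1,0,-0.2,0.4,0,0,0],[1,0,-0.3,0.7,0,0,0],[1,0,-0.3,0.7,0,0,0]]]' 40;python3 st.py|head -1
python3 - <<'E'
from h import *
snap('wrist','w25');snap('scene','s25');crop('s25',245,145,345,235,7,'c38')
E
```

```text
time: 33.72
tool_pos: [0.559, 0.1938, 0.3099]
tcp_rot: [3.139, -0.115, -0.003]
wrist_force: [0.4, -1.6, 1.0]
width: 0.003
33.725 [ 0.55  1.57 -0.98] [-0.243  0.057  0.017] 0.0027857838971374485
time: 34.15
tool_pos: [0.5593, 0.1967, 0.3032]
tcp_rot: [-3.139, 0.115, 0.002]
wrist_force: [-0.4, -1.5, 2.4]
width: 0.0
34.15 [-0.3   1.5  -2.35] [-0.194  0.032 -0.006] 0.0002052206647299098
```

View pics/w25.png

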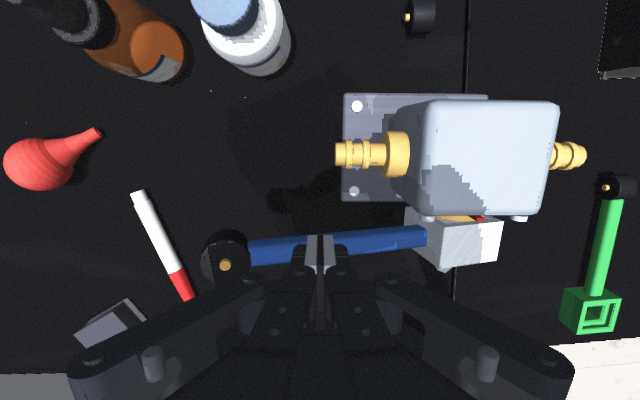

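View pics/c38.png

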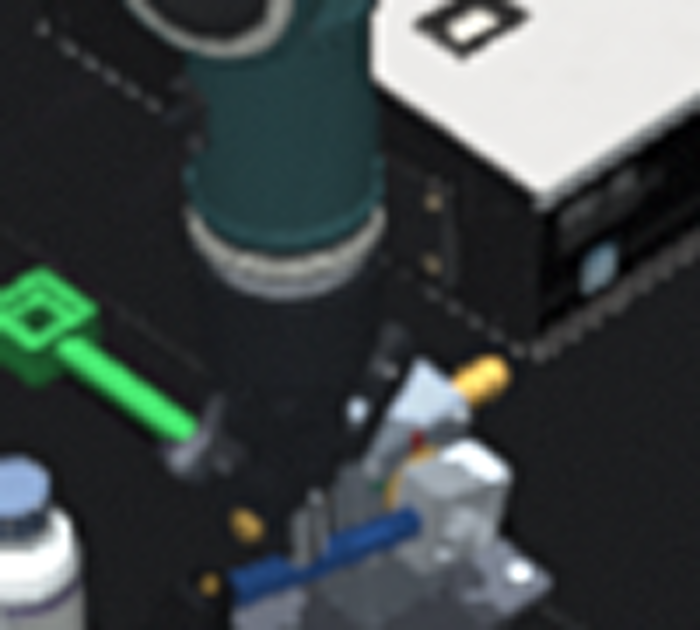

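```bash

python3 -m jog '[[[1,0,-0.1,0.3,0,0,0],[1,0,-0.1,0.5,0,0,0],[1,0,-0.1,0.5,0,0,0]]]' 40;python3 st.py|head -1
python3 -m jog '[[[1,0,-0.1,0.3,0,0,0],[1,0,-0.1,0.5,0,0,0],[1,0,-0.1,0.5,0,0,0]]]' 40;python3 st.py|head -1
python3 - <<'E'
from h import *
snap('wrist','w26');snap('scene','s26');crop('s26',245,165,345,235,7,'c39')
E
```

```text
time: 34.67
tool_pos: [0.5595, 0.1978, 0.2985]
tcp_rot: [-3.139, 0.115, 0.002]
wrist_force: [-0.5, 0.2, 2.1]
width: -0.001
34.675 [-0.47 -0.12 -2.12] [0.109 0.011 0.008] -0.0012352496016129154
time: 35.1
tool_pos: [0.5595, 0.1987, 0.2933]
tcp_rot: [-3.139, 0.115, 0.002]
wrist_force: [0.4, 1.9, 2.4]
width: 0.002
35.1 [ 0.25 -1.88 -2.36] [ 0.286  0.022 -0.012] 0.002288198292164496
```

View pics/w26.png

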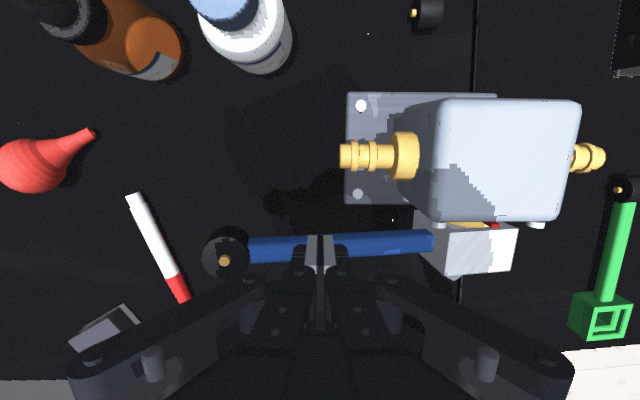

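View pics/c39.png

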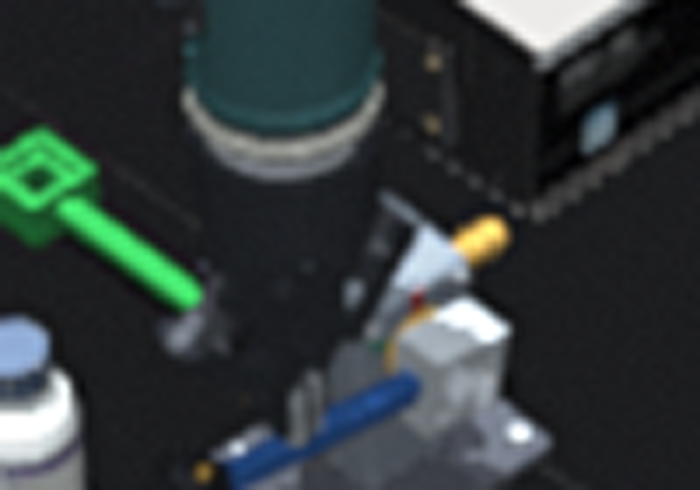

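```bash
cat > ang.py <<'E'
from h import *
from tgt import home,xd,yd
mw=load('w26')[1];ms=load('s26')[1]
p,e=tri([(mw,224,261),(ms,245+203.5/7-.5,165+470.5/7-.5)])
d=p-home;print(p,e,'along x,y,z',(d@xd).round(4),(d@yd).round(4),d[2].round(4))
E
python3 ang.py; python3 - <<'E'
from h import *
crop('w26',390,190,540,290,5,'c40')
E
```

```text
[0.56140235 0.2472391  0.12949383] [np.float64(0.0015988634123827849), np.float64(0.0015988634123827853)] along x,y,z -0.0019 0.1357 0.0295
```

View pics/c40.png

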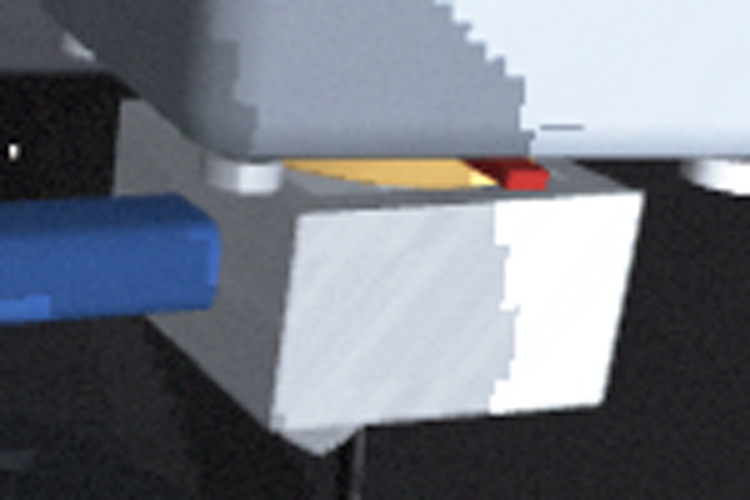

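```bash

python3 -m jog '[[[1,0,0,0.2,0,0,0],[1,0,0,0.3,0,0,0],[1,0,0,0.3,0,0,0]]]' 40;python3 st.py|head -1
python3 -m jog '[[[1,0,0,0.2,0,0,0],[1,0,0,0.3,0,0,0],[1,0,0,0.3,0,0,0]]]' 40;python3 st.py|head -1
python3 - <<'E'
from h import *
snap('wrist','w27');snap('scene','s27');crop('s27',265,185,345,235,9,'c41')
E
```

```text
time: 35.62
tool_pos: [0.5595, 0.1985, 0.2904]
tcp_rot: [3.139, -0.115, -0.002]
wrist_force: [-0.3, 1.2, 1.9]
width: -0.001
35.625 [-0.4  -1.14 -1.88] [ 0.232  0.002 -0.041] -0.0014529189161660864
time: 36.05
tool_pos: [0.5595, 0.1986, 0.2875]
tcp_rot: [-3.139, 0.115, 0.002]
wrist_force: [0.6, 1.9, 2.8]
width: -0.001
36.05 [ 0.44 -1.9  -2.79] [ 0.404 -0.017  0.02 ] -0.0010208562504390704
```

View pics/c41.png

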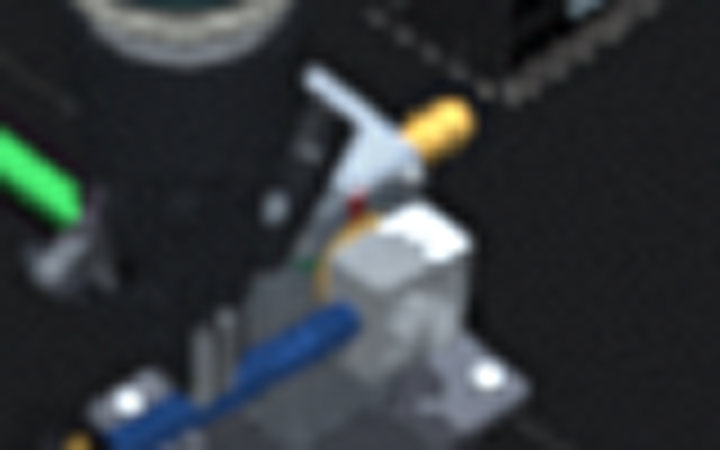

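View pics/w27.png

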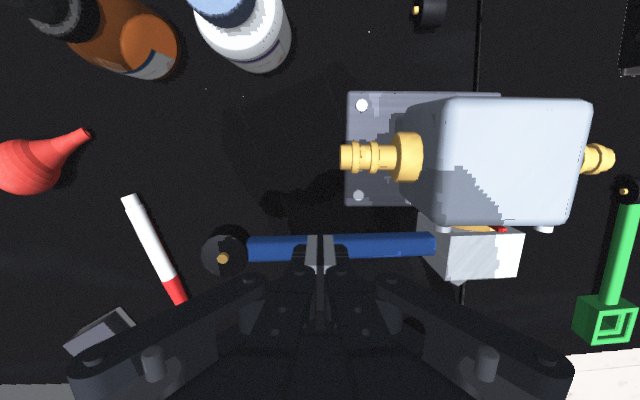

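```bash

python3 -m jog '[[[1,0,0,0.3,0,0,0],[1,0,0,0.5,0,0,0],[1,0,0,0.5,0,0,0]]]' 40;python3 st.py|head -1
python3 -m jog '[[[1,0,0,0.3,0,0,0],[1,0,0,0.5,0,0,0],[1,0,0,0.5,0,0,0]]]' 40;python3 st.py|head -1
python3 - <<'E'
from h import *
snap('wrist','w28');snap('scene','s28');crop('s28',265,185,345,235,9,'c42')
E
```

```text
time: 36.58
tool_pos: [0.5594, 0.1985, 0.2822]
tcp_rot: [3.139, -0.115, -0.002]
wrist_force: [-0.5, 3.2, 3.5]
width: -0.001
36.575 [-0.74 -3.2  -3.52] [0.482 0.036 0.026] -0.0013792247822107901
time: 37.0
tool_pos: [0.5596, 0.1986, 0.2776]
tcp_rot: [-3.139, 0.115, 0.001]
wrist_force: [0.1, 2.7, 4.4]
width: -0.004
37.0 [-0.09 -2.65 -4.42] [0.477 0.027 0.004] -0.003947973825026723
```

View pics/c42.png

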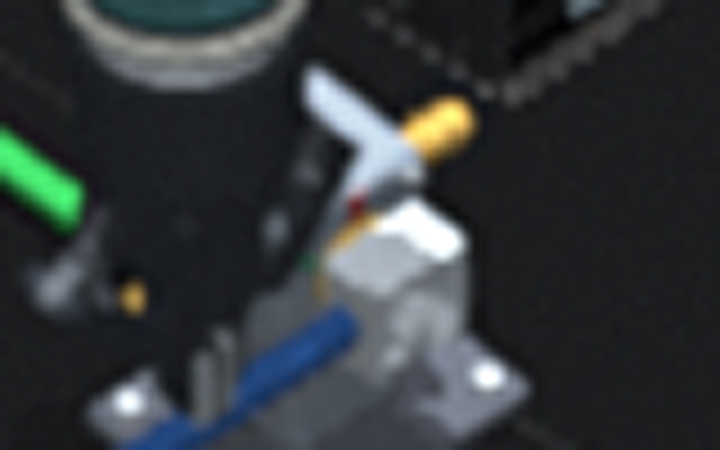

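View pics/w28.png

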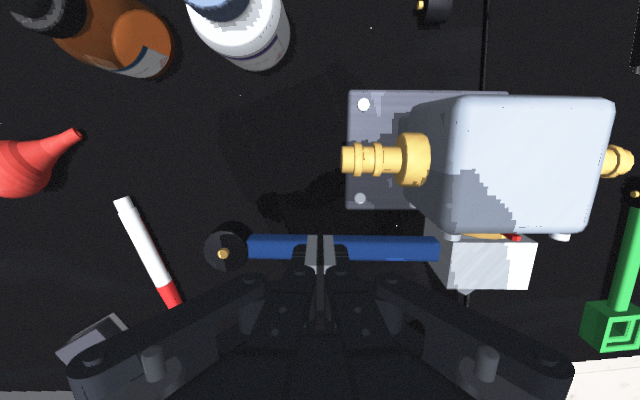

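The bar is about horizontal and the force is creeping up. I'll lift off and look at the spindle itself from in front.

```bash
python3 - <<'E'
from push import *
Rn=R0*R.from_rotvec([0,.9,0]);print([a.round(3).tolist() for a in totool([.37,.05,.26],Rn)])
E
```

```text
[[-17.819, 16.208, 1.778], [-0.0, 0.901, 0.0]]
```

```bash
python3 -m jog '[[[1,0,0,-4,0,0,0],[1,0,0,-9,0,0,0],[1,-4,3,-10,0,0.15,0],[1,-8,6,-9,0,0.3,0],[1,-12,9,-7,0,0.45,0],[1,-15,12,-4,0,0.6,0],[1,-17,15,-1,0,0.75,0],[1,-17.8,16.2,1.8,0,0.9,0],[1,-17.8,16.2,1.8,0,0.9,0],[1,-17.8,16.2,1.8,0,0.9,0]]]' 40
python3 - <<'E'
from h import *
snap('wrist','w29');snap('scene','s29');crop('s29',265,185,345,235,9,'c43')
E
```

```text
time: 38.4
tool_pos: [0.3957, 0.0448, 0.2864]
tcp_rot: [2.831, -0.097, 1.296]
wrist_force: [0.2, 0.6, 0.7]
width: -0.006
```

View pics/w29.png

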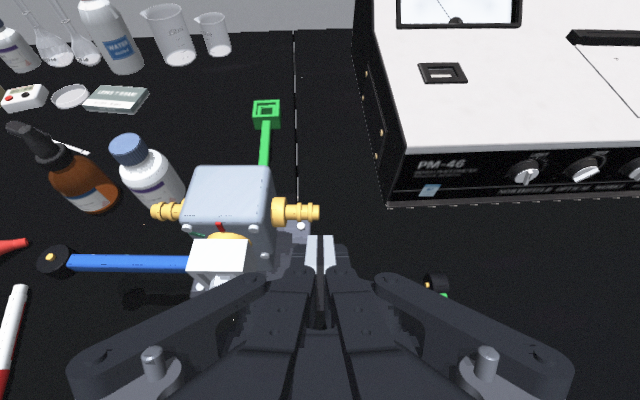

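View pics/c43.png

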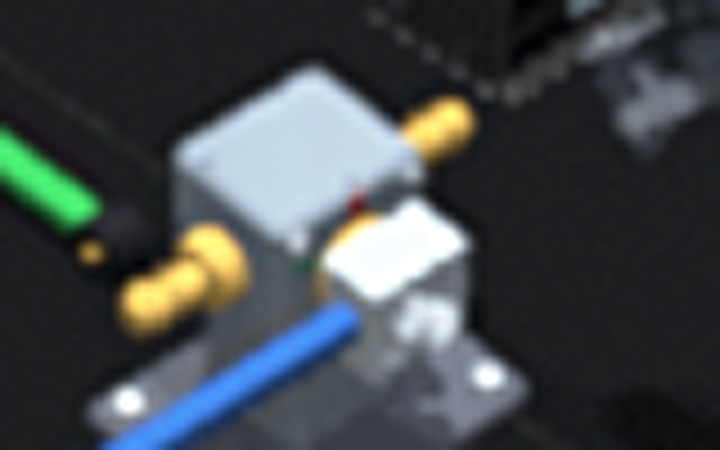

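```bash
python3 - <<'E'
from h import *
crop('w29',170,205,270,300,8,'c44')
E
```

View pics/c44.png

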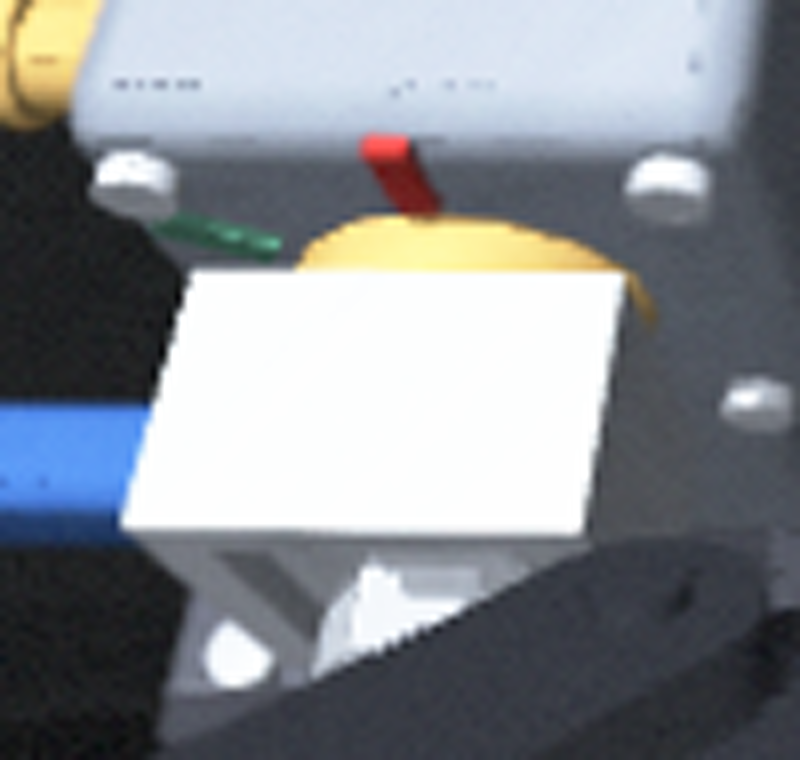

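```bash
python3 -m jog '[[[1,0,3,0,0,0,0],[1,0,6,0,0,0,0],[1,0,6,0,0,0,0],[1,0,6,0,0,0,0]]]' 40
python3 - <<'E'
from h import *
im,m=snap('wrist','w30')
from tgt import *
c=proj(m,home-.02*xd);print(c);u,v=map(int,c)
crop('w30',max(u-50,0),v-45,u+50,v+45,8,'c45')
E
```

```text
time: 39.0
tool_pos: [0.3969, -0.0048, 0.2881]
tcp_rot: [2.846, -0.095, 1.274]
wrist_force: [0.6, 0.1, 0.1]
width: 0.001
[157.76178251 288.43438893]
```

View pics/c45.png

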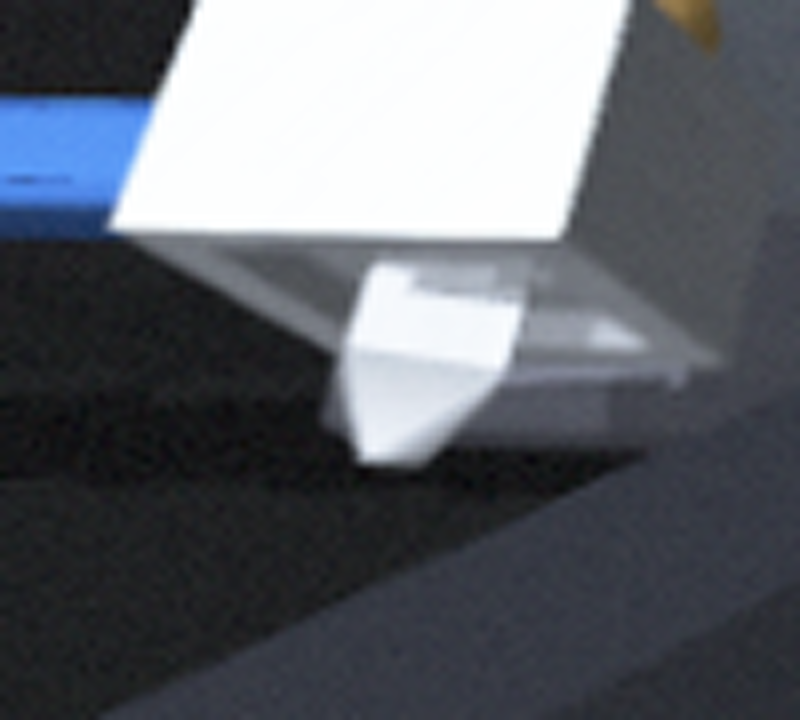

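```bash
cat > sp2.py <<'E'
from h import *
from tgt import home,xd,yd
_,m=load('w30')
f=lambda p:((p-[107,243]+.5)*8-.5).round().astype(int).tolist()
def C(s,x,h):
    out=[]
    for k in range(4):
        t=s+np.pi/4+k*np.pi/2  # angle from right axis ccw (seen from robot): right=-yd
        r=h*np.sqrt(2);out.append(f(proj(m,home+.0005*yd+xd*x+r*(-np.cos(t)*yd+np.sin(t)*np.array([0,0,1.])))))
    return out
for s in (-.2,0,.9,1.0,1.1,1.2,1.3,1.4,1.5): print(s,'UR,UL,LL,LR',C(s,-.021,.007))
print(f(proj(m,home-.029*xd+.0005*yd)))
E
python3 sp2.py
```

```text
-0.2 UR,UL,LL,LR [[458, 363], [302, 352], [348, 391], [495, 401]]
0 UR,UL,LL,LR [[437, 358], [293, 355], [368, 396], [505, 398]]
0.9 UR,UL,LL,LR [[338, 348], [309, 379], [461, 405], [495, 376]]
1.0 UR,UL,LL,LR [[328, 348], [316, 381], [469, 404], [489, 373]]
1.1 UR,UL,LL,LR [[320, 349], [324, 384], [477, 404], [482, 370]]
1.2 UR,UL,LL,LR [[312, 349], [332, 387], [485, 403], [473, 367]]
1.3 UR,UL,LL,LR [[306, 351], [341, 389], [491, 402], [465, 364]]
1.4 UR,UL,LL,LR [[300, 352], [350, 392], [497, 401], [455, 362]]
1.5 UR,UL,LL,LR [[295, 354], [360, 394], [502, 399], [445, 359]]
[376, 461]
```

```bash
python3 - <<'E'
from h import *
from tgt import home,xd,yd
for f,x0,y0,P in [('w29',170,205,[(195,270),(628,270),(120,528),(585,535)]),('w30',107,243,[(112,232),(565,240)])]:
    m=load(f)[1]
    for z in (.118,.122):
        print(f,z,[(((p-home)@xd*1e3).round(1),((p-home)@yd*1e3).round(1)) for p in [atz(m,x0+(x+.5)/8-.5,y0+(y+.5)/8-.5,z) for x,y in P]])
ms=load('s29')[1]
E
python3 - <<'E'
from h import *
snap('top','t30');crop('t30',250,170,340,245,8,'c46')
E
```

```text
w29 0.118 [(np.float64(13.4), np.float64(21.5)), (np.float64(13.6), np.float64(-21.4)), (np.float64(-13.0), np.float64(21.9)), (np.float64(-13.3), np.float64(-21.3))]
w29 0.122 [(np.float64(11.4), np.float64(19.4)), (np.float64(11.6), np.float64(-22.6)), (np.float64(-14.4), np.float64(19.8)), (np.float64(-14.7), np.float64(-22.5))]
w30 0.118 [(np.float64(-13.0), np.float64(21.5)), (np.float64(-13.1), np.float64(-21.5))]
w30 0.122 [(np.float64(-14.3), np.float64(18.5)), (np.float64(-14.4), np.float64(-23.6))]
```

View pics/c46.png

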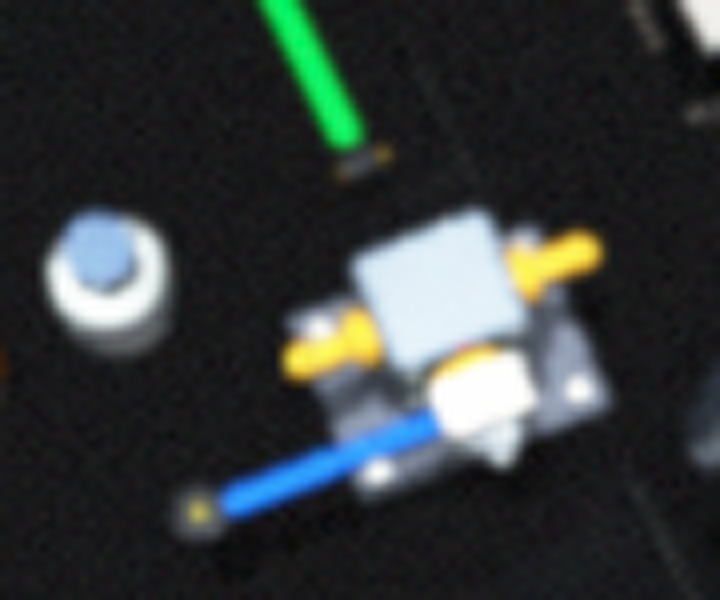

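```bash
python3 - <<'E'
from h import *
snap('scene','s31');s=bot.read_state();print(s['time'],s['wrist_force'].round(1));print(bot.finish_job())
E
```

```text
39.15 [-0.6  0.3 -0.8]
the job is handed in; nothing more can be done
None
```

View pics/s31.png

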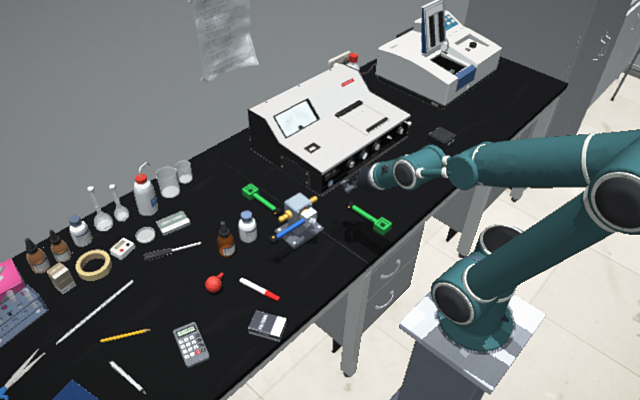

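The lever is on the spindle and released, the valve looks open, and I handed the job in at 39 s; no verdict came back.

I lifted the lever by its pins and eased the hold until it hung about 0.08 rad from plumb. I then gripped firmly, turned it to the spindle (about -0.1 rad) and slid it onto the gland. After letting go, I swung it left by pushing with the closed fingers.

**Last checks**
- **Fit:** the hub measured within about 1–2 mm of fully home along the spindle, and square to it.
- **Spindle angle:** the spindle's edges in the picture fit about 1.0 rad, which is the stop.
- **Bystanders:** they look unmoved in the last scene picture; I did not measure them. The gripper stands well clear of the lever.

**What disagreed**
- **Lever angle:** the lever rests almost horizontal, near 1.5 rad. That is more lead over the spindle than the stated 0.3 rad of play explains, and I felt no sharp stop. The open reading therefore rests on the picture fit alone.
- **Easing the grip:** FORCE settings below 20 N had no visible effect, so I eased with the closure instead.
- **Drooping:** at a 60 N setting the lever drooped to about 55° below level during the lift, although it should have stayed level.
- **Sliding on:** the lever pitched about 0.06 rad on its pins as it went on, and I squared it before letting go.

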